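# Wedge the catching pan tight and sweep the garlic into it

## Robot

A 6-joint arm with a two-finger parallel gripper is mounted at the origin on the work surface; the furniture and walls round the work are solid. World frame = base frame: x ahead of the robot, y to its left, z up, the work surface at z = 0. Lengths are in m, angles in degrees, forces in N, time in s.
With the tool pointing down it reaches from about 0.375 to 0.9 m from the base axis. Payload 3.1 kg.
Tool frame: the origin (TCP) lies on the centre line of the jaws, within the pads' length; the fingertips stand 25 mm ahead of it and the grasp point (between the pads) lies 6 mm ahead of it; z points along the fingers, y is the line along which they close (so a half turn about z gives the same grasp; the last joint's range is limited). The gripper opens to 87 mm and grips with 3 to 60 N. Pads are 19 mm wide; open, the fingers measure 117 mm over their backs; the gripper's body (75 mm by 190 mm) begins 51 mm behind the grasp point.
Start: joints at [-85.113, 30.224, 82.088, -0, 67.689, -10.227], TCP at [0.163, -0.603, 0.248] pointing down, gripper open.
Joint ranges: [-176.69, 176.69], [-43.24, 126.21], [12.49, 139.97], [-82, 262], [0, 151.66], [-163.58, 163.58]. Speed limits (degrees/s): [159.86, 159.86, 180, 180, 180, 180].

## Interface

Orientations are given as a 3x3 rotation matrix whose columns are the frame's x, y, z axes.
In Python, from rig import read_state, capture, camera_params, hand_in gives the robot as it stands.
- The arm moves only by the tool apply_moves, never from a script. Its argument "rows" is a list of rows, each an object of numbers: "x", "y", "z": the shift along the tool's x, y, z in mm; "rx", "ry", "rz": the turn, a rotation vector about the tool's x, y, z in units of 6 degrees (1.0 is 6 degrees); "claw": the closure in counts, from 0 (fully open) to 255 (shut). A call has 1 to 10 rows; each row is the pose to reach, as a shift and turn from the pose commanded when the call began, along the tool's axes at that moment; what a row does not reach only later rows make up. A row lasts 1/8 s, in which the tool goes at most 62.5 mm and 10.7 degrees, less where a joint would pass 70% of its speed; a pose out of reach is approached as far as the arm can. A call with a gripper value outside its range is refused whole. The fingers move at their own pace and stop on an object; the grip force is fixed at half the most. Time passes only in rows, so rows that repeat a pose let the fingers close. It gives the time, the measured TCP pose, the force, the opening and the grip force at its end, in the units of the state.
- read_state(): the state, without advancing time (a new reading comes with each control period).
- capture(name): name is "scene" or "side" or "wrist"; returns (picture, depth): 384x512x3 uint8, red, green, blue; 384x512 float32, m along the optical axis (not along the pixel's ray), 0 where there is no reading.
- camera_params(name): a dict with "fx", "fy", "cx", "cy" (pixels), "xyz" and "orientation" of the camera in the world. Camera axes: x right, y up, looking along -z (the intrinsics and any distortion apply to the point x, -y, -z); pixel columns grow to the right and rows downward; lengths in m; the calibration is good to about 2 mm. A picture is of the moment at which its call begins: read the wrist's pose just before it. camera_params takes no time and is no camera call; for the wrist camera it gives the pose at the moment of the call.
- hand_in(): hands the job in; it is judged then, once.
The state is a dict: "time_s": time; "joint_positions": joint angles; "qvel": joint speeds; "tau": joint torques, N m; "position": TCP position; "tcp_rot": TCP orientation; "force": force on the tool from outside, world axes, zero at the start; "moment": the same for the moment, N m; "opening": opening from 0.0 (shut) to 1.0 (fully open); "grasp_force": force on a finger pad.
Only numpy, scipy, OpenCV 4.12 (cv2) and the standard library are available. Lean on these libraries where they do the work, as an engineer would, in place of code of your own. Each camera call takes 0.05 s, during which the arm holds its last target. There are 200 camera calls.

## Task

Clamp the loose steel pan in its wooden cradle: set the wooden wedge tip first into the channel behind the pan, let go, and tap it in with the wooden pestle (not with the gripper itself) until it stops at the end of the channel. Then sweep every garlic bulb off the table into the pan through its open front with the winged scraper, never touching the bulbs with the gripper. Finish with the pestle and the scraper standing upright on the wooden board on the left, the wedge still fully home, and everything else left where it is.

Things in the scene. Friction and masses are not known exactly. Their poses are not given: they have to be found in the camera images.
- cradle: wooden cradle fixed to the table, about 210 x 225 mm, holding the pan between 18 mm high side rails and two 22 mm high front stops. Origin: on the table, at the centre of the pan's place. +y points out through the pan's open front toward the garlic, -y to the wedge channel behind the pan, +x along the channel, the way the wedge is driven
- channel (a point): middle of the wedge channel's mouth, at table level, axes as the cradle's. The channel is open at the top; a straight fence (34 mm high, 16 mm thick, face at y=-15 mm) on its -y side, the sloping jaw on its +y side, an end stop 106 mm in (+x). It narrows from about 31 mm at the mouth to 15 mm, before the jaw is pushed away
- wedge_home (a point): point at table level where the wedge's origin lies, its axes parallel to the cradle's, when the wedge is fully home (tip on the end stop; its tail then sticks about 14 mm out of the channel's mouth). Axes as the cradle's; in cradle coordinates (-44, -103, 0) mm
- jaw (a joint): m, how far the wedge has pushed the sprung wooden jaw (33 mm high) toward the pan; 0 = no wedge, about 0.005 with the wedge home, when it clamps the pan. The jaw first resists about 35 mm before the wedge is home; driving it takes roughly 3 to 18 N, and the wedge stays where it is driven
- pan: loose steel pan, 180 (x) x 150 (y) mm, floor of thin sheet (under 1 mm, no lip at the front), 45 mm high walls 4 mm thick on three sides, open at its +y side. Origin: centre of its underside; axes as the cradle's. It has about 5 mm of play until it is clamped
- mouth (a point): the middle of the pan's open front, at table level, between the front stops (172 mm clear between them); axes as the cradle's, +y outward
- wedge: loose wooden wedge lying on the table, 120 mm long (x), 30 mm high, 38 mm thick at its tail (-x), 20 mm at its tip (+x). Origin: at its underside, half way along. Its -y side is straight, 14.5 mm from the origin, and goes along the fence; its +y side slopes, from 23.5 mm at the tail to 5.5 mm at the tip, and bears on the jaw. 0.1 kg
- stand: flat wooden board fixed on the table, 270 (x) x 100 (y) x 8 mm, on which pestle and scraper stand. Origin: centre of its underside
- pestle: wooden pestle standing upright on its head: cylindrical head 52 mm in diameter and 50 mm high, handle 26 mm in diameter from 50 to 128 mm above the underside, with a small knob (34 mm) on top, 142 mm in all. Origin: centre of its underside, z up. 0.25 kg
- scraper: winged scraper standing on its blade: steel blade 100 mm wide (x), 80 mm high, at y=+20 mm, with wings at both ends that flare toward -y to 130 mm apart at y=-25 mm; it gathers at its open -y side and is moved -y first; bridge at 80 to 86 mm, above it an upright black handle 36 (x) x 26 (y) mm, up to 165 mm. Origin: centre of its footprint (130 x 48 mm), underside. 0.25 kg
- garlic_1: loose garlic bulb, about 48 mm wide and 51 mm high, in front of the pan; may be absent. Origin: centre of its underside as it first stands, z up. About 0.06 kg; it slides or tumbles when pushed
- bulb_1 (a point): the middle of that garlic bulb 1, 24 mm above its origin; None when absent
- garlic_2: loose garlic bulb, about 60 mm wide and 58 mm high, in front of the pan; may be absent. Origin: centre of its underside as it first stands, z up. About 0.06 kg; it slides or tumbles when pushed
- bulb_2 (a point): the middle of that garlic bulb 2, 24 mm above its origin; None when absent
- garlic_3: loose garlic bulb, about 48 mm wide and 51 mm high, in front of the pan; may be absent. Origin: centre of its underside as it first stands, z up. About 0.06 kg; it slides or tumbles when pushed
- bulb_3 (a point): the middle of that garlic bulb 3, 24 mm above its origin; None when absent
- garlic_4: loose garlic bulb, about 60 mm wide and 58 mm high, in front of the pan; may be absent. Origin: centre of its underside as it first stands, z up. About 0.06 kg; it slides or tumbles when pushed
- bulb_4 (a point): the middle of that garlic bulb 4, 24 mm above its origin; None when absent
- pepper_shaker: clear shaker with a dark flip lid, 70 mm wide, 110 mm high, at the back; leave alone. Origin: centre of its underside
- chilli_jar: jar with red lid, 59 mm in diameter, 86 mm high, near the robot on the left; leave alone. Origin: centre of its underside
Mind the look-alikes: they are no part of the job. Leave any orange look-alike of the pestle alone.

How it is judged:
By the outcome, as a careful person would: the job done as asked, in the order asked, and still so for the second after the job is handed in, with the robot touching nothing.
Of garlic_1, garlic_2, garlic_3, garlic_4 only 2 to 4 are there at a start; the rules pass over those that are not, and their reading is None.
At some moment in a run one of garlic_1, garlic_2, garlic_3, garlic_4 may be knocked a few centimetres aside while the robot is not near it.
It also fails if it takes over 184 s, if anything falls off the work surface, if the arm or the gripper's body presses on something with over 40 N, if the wrist force passes 120 N, or if a joint passes its speed limit or range.

## Working session

There is one attempt and no reset: what is moved stays moved. The work goes in short steps, Python scripts to look and compute and a tool call to move; the robot and the scene stay as the last step left them, time stands still between calls to the robot, and variables do not carry over. Pictures are saved under pics/ and viewed, at most 14 in all, crops included, and the job is handed in when it is done.

Besides the shell and the picture viewer there is one more tool, called after "Emit:" by a JSON object that holds its "op" and its "data", one argument or row to a line. apply_moves: Moves the arm, as the interface text tells. Its arguments: {"type":"object","properties":{"rows":{"type":"array"}},"required":["rows"]}

```bash
ls; mkdir -p pics; cat > h.py <<'E'
import numpy as np, cv2
from rig import read_state, capture, camera_params, hand_in
def world(name, depth, p=None):
    p=p or camera_params(name); h,w=depth.shape
    u,v=np.meshgrid(np.arange(w),np.arange(h))
    c=np.stack([(u-p['cx'])/p['fx']*depth,-(v-p['cy'])/p['fy']*depth,-depth],-1)
    return c@np.array(p['orientation']).T+np.array(p['xyz'])
def save(n,im): cv2.imwrite('pics/'+n+'.png',im[...,::-1])
E
python3 - <<'E'
from h import *
s=read_state(); print(s)
for n in('scene','side'):
    p=camera_params(n); print(n,p)
    im,d=capture(n); save(n+'0',im); np.savez(n+'0',im=im,d=d,w=world(n,d,p))
E
```

```text
pics
{'time_s': 0.0, 'joint_positions': array([-8.51103922e+01,  3.02803652e+01,  8.21577362e+01,  5.14295141e-04,
        6.76878967e+01, -1.02286289e+01]), 'qvel': array([ 0.09794722, -0.07400631,  0.02161796, -0.05154374, -0.0668659 ,
       -0.03354975]), 'tau': array([ 6.58626486e-04, -4.40039062e+01, -1.76591384e+01,  6.33283379e-02,
        5.81624871e-02, -1.61938547e-04]), 'position': array([ 0.16296464, -0.60266932,  0.24654907]), 'tcp_rot': array([[ 9.65390592e-01,  2.60808305e-01, -1.79167278e-04],
       [ 2.60808062e-01, -9.65388187e-01,  2.19178387e-03],
       [ 3.98669461e-04, -2.16265580e-03, -9.99997582e-01]]), 'force': array([0.014963  , 0.44502902, 0.24322968]), 'moment': array([-0.02170299, -0.03584999, -0.01000291]), 'grasp_force': 0.0, 'opening': 1.0018352369250443}
scene {'fx': 366.5977022889717, 'fy': 366.5977022889717, 'cx': 249.23742962788126, 'cy': 196.0012333344739, 'xyz': array([ 0.9343987 , -0.45719655,  0.82050003]), 'orientation': array([[ 0.76667838, -0.48122733,  0.42499942],
       [ 0.64177765,  0.59303556, -0.48624096],
       [-0.01804733,  0.64554556,  0.76350849]])}
side {'fx': 481.0378525870887, 'fy': 481.0378525870887, 'cx': 254.91377487121773, 'cy': 190.68908718792295, 'xyz': array([ 1.09998493, -0.62289057,  0.93847921]), 'orientation': array([[ 0.73695572, -0.47220866,  0.48364786],
       [ 0.67569851,  0.53381341, -0.50840413],
       [-0.01810488,  0.70147147,  0.71246754]])}
```

View pics/scene0.png

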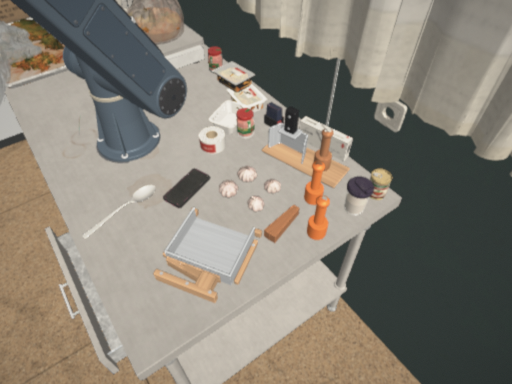

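View pics/side0.png

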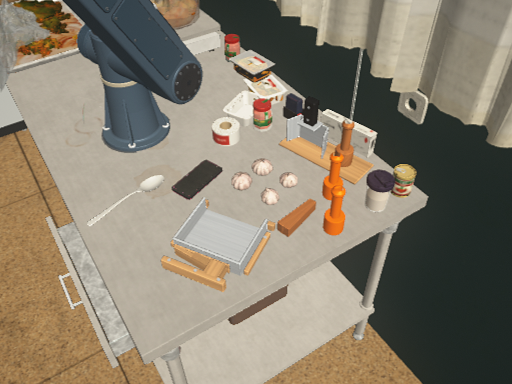

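The scene picture shows the brown pestle at (323,150) on the board, with two orange look-alikes at (314,185) and (318,218). The scraper, with its black handle, is at (290,125). The wedge is at (282,222), the cradle and pan at (210,255), and four garlic bulbs are around (248,188). By the description, I choose the brown pestle on the board and the brown wedge. Next I'll make a close crop and a measured top-down map.

```bash
python3 - <<'E'
from h import *
S=np.load('scene0.npz');D=np.load('side0.npz')
# ortho map: 1 px = 1.25mm, x 0.1..0.9 ; y -0.6..0.4 
x0,y0,x1,y1=0.0,-0.6,0.95,0.35; 
r=0.00125
W=int((y1-y0)/r);H=int((x1-x0)/r)
img=np.zeros((H,W,3),np.uint8);z=np.full((H,W),-1.)
for A in(D,S):
    w=cv2.resize(A['w'].astype(np.float32),None,fx=3,fy=3);im=cv2.resize(A['im'],None,fx=3,fy=3)
    ok=cv2.resize((A['d']>0).astype(np.uint8),None,fx=3,fy=3,interpolation=0)>0
    P=w[ok];C=im[ok]
    k=(P[:,2]<.2)&(P[:,2]>-.02);P=P[k];C=C[k]
    i=((x1-P[:,0])/r).astype(int);j=((y1-P[:,1])/r).astype(int)
    k=(i>=0)&(i<H)&(j>=0)&(j<W);i,j,C,P=i[k],j[k],C[k],P[k]
    o=np.argsort(P[:,2]);i,j,C,P=i[o],j[o],C[o],P[o]
    k=P[:,2]>z[i,j];img[i[k],j[k]]=C[k];z[i[k],j[k]]=P[k,2]
print(img.shape)
np.savez('ortho',img=img,z=z)
im=img[:600].copy() 
for a in range(0,10):
    cv2.putText(im,f'{a/10:.1f}',(0,int((x1-a/10)/r)),0,.4,(255,255,0)); cv2.line(im,(0,int((x1-a/10)/r)),(759,int((x1-a/10)/r)),(90,90,0),1)
for a in range(-6,4):
    cv2.putText(im,f'{a/10:.1f}',(int((y1-a/10)/r),10),0,.4,(255,255,0));cv2.line(im,(int((y1-a/10)/r),0),(int((y1-a/10)/r),599),(90,90,0),1)
save('ortho',im)
a=cv2.resize(S['im'][90:240,200:400],None,fx=4,fy=4,interpolation=2);save('crop1',a)
E
```

```text
(760, 760, 3)
```

View pics/ortho.png

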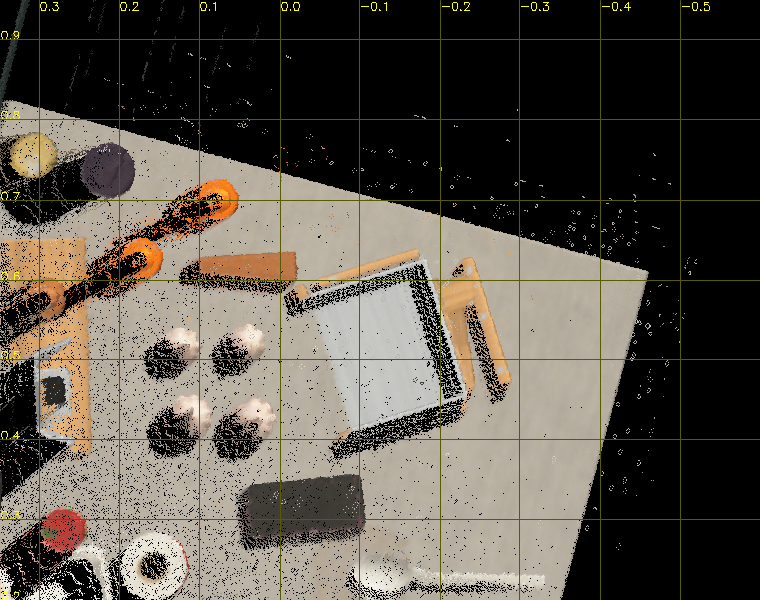

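View pics/crop1.png

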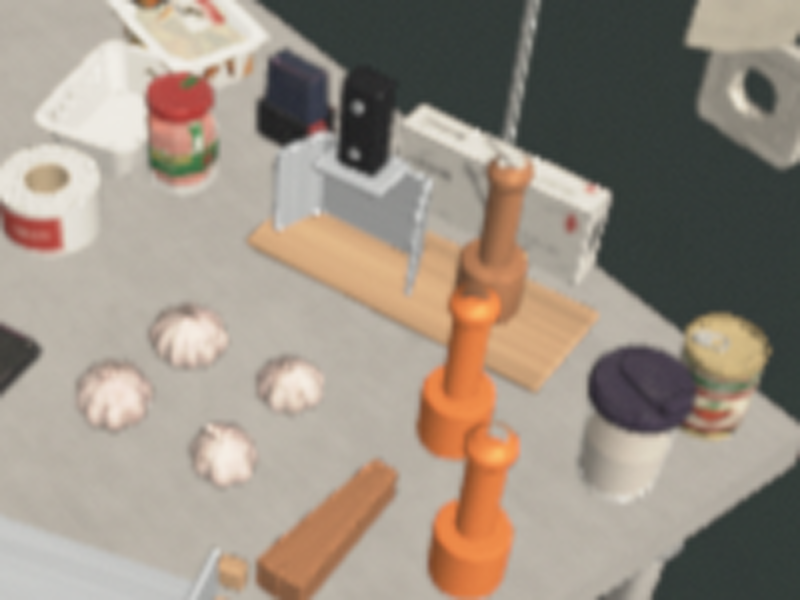

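The crop confirms my choices. The pestle is the brown one at crop (490,235); the orange ones at (475,370) and (490,500) are the look-alikes. The scraper is at (365,130), with its wings opening toward the bulbs. The wedge's thick tail is at (285,585). Now I'll measure.

```bash
python3 - <<'E'
from h import *
for n in('scene0','side0'):
    A=np.load(n+'.npz');w=A['w'];im=A['im'];d=A['d'];hsv=cv2.cvtColor(im,cv2.COLOR_RGB2HSV).astype(int)
    X,Y,Z=w[...,0],w[...,1],w[...,2]; H,Sx,V=[hsv[...,i] for i in range(3)]
    print(n,'table z',np.median(Z[(X>.3)&(X<.4)&(Y<0.0)&(Y>-.2)&(d>0)]))
    def box(a,b,c,e,z0,z1): return (X>a)&(X<b)&(Y>c)&(Y<e)&(Z>z0)&(Z<z1)&(d>0)
    m=box(.56,.66,-.05,.14,.024,.036)&(Sx>90)
    P=np.c_[X[m],Y[m]].astype(np.float32)*1000; r=cv2.minAreaRect(P);print('wedge rect',r,m.sum())
    hull=cv2.convexHull(P)[:,0]; print(cv2.approxPolyDP(hull,4,True)[:,0].round().tolist())
    m=box(.35,.65,-.28,0,.041,.05); P=np.c_[X[m],Y[m]].astype(np.float32)*1000; print('pan',cv2.minAreaRect(P),cv2.approxPolyDP(cv2.convexHull(P),6,True)[:,0].round().tolist())
    m=box(.4,.68,-.33,-.18,.025,.037)&(Sx>80); P=np.c_[X[m],Y[m]].astype(np.float32)*1000; print('fence+jaw',cv2.approxPolyDP(cv2.convexHull(P),6,True)[:,0].round().tolist())
    m=box(.5,.7,.2,.36,.145,.16);print('pestle top',X[m].mean(),Y[m].mean(),X[m].min(),X[m].max(),Y[m].min(),Y[m].max(),m.sum(),Z[m].max())
    m=box(.38,.56,.2,.36,.165,.18);P=np.c_[X[m],Y[m]].astype(np.float32)*1000;print('scr handle',cv2.minAreaRect(P),m.sum(),Z[m].max())
    m=box(.36,.56,.2,.42,.082,.1);P=np.c_[X[m],Y[m]].astype(np.float32)*1000;print('scr bridge',cv2.minAreaRect(P),m.sum())
    m=box(.3,.7,.15,.5,.004,.013)&(Sx>70);P=np.c_[X[m],Y[m]].astype(np.float32)*1000;print('stand',cv2.minAreaRect(P),m.sum())
    m=box(.36,.56,-.02,.2,.012,.07);k,l,st,c=cv2.connectedComponentsWithStats(m.astype(np.uint8))
    for i in range(1,k):
        if st[i,4]>30:
            q=l==i;print('bulb',[(a[q].min().round(3),a[q].max().round(3)) for a in(X,Y,Z)])
E
```

```text
scene0 table z -0.0014639278968174851
wedge rect ((615.7637329101562, 40.47364807128906), (120.59136962890625, 37.50645065307617), 89.94378662109375) 410
[[633.0, -20.0], [629.0, 93.0], [610.0, 101.0], [598.0, -18.0]]
pan ((518.0670776367188, -137.2939453125), (182.9307403564453, 150.2120819091797), 16.995561599731445) [[627.0, -182.0], [582.0, -39.0], [414.0, -90.0], [453.0, -233.0]]
fence+jaw [[628.0, -239.0], [594.0, -192.0], [464.0, -235.0], [474.0, -288.0]]
pestle top 0.5784451246821617 0.2869897595445034 0.5639077476421352 0.5889760622799234 0.2785137199128459 0.30392943386430404 22 0.14980218142228918
scr handle ((461.0796203613281, 283.3919372558594), (26.552324295043945, 32.59537124633789), 89.6132583618164) 74 0.17412324950062597
scr bridge ((459.36669921875, 283.99212646484375), (129.90869140625, 45.2884635925293), 2.8435938358306885) 199
stand ((542.154541015625, 280.34832763671875), (189.1905059814453, 279.7760009765625), 69.19557189941406) 1091
bulb [(np.float64(0.401), np.float64(0.457)), (np.float64(0.086), np.float64(0.136)), (np.float64(0.012), np.float64(0.056))]
b
[... 1169 characters left out ...]
5, 321.0340576171875), (132.7515869140625, 128.68309020996094), 0.33215197920799255) 234
stand ((498.98602294921875, 289.39404296875), (191.02394104003906, 350.345947265625), 71.45710754394531) 1338
bulb [(np.float64(0.405), np.float64(0.457)), (np.float64(0.085), np.float64(0.135)), (np.float64(0.012), np.float64(0.056))]
bulb [(np.float64(0.398), np.float64(0.453)), (np.float64(0.004), np.float64(0.058)), (np.float64(0.013), np.float64(0.058))]
bulb [(np.float64(0.493), np.float64(0.54)), (np.float64(0.097), np.float64(0.143)), (np.float64(0.012), np.float64(0.052))]
bulb [(np.float64(0.497), np.float64(0.544)), (np.float64(0.018), np.float64(0.063)), (np.float64(0.013), np.float64(0.05))]
```

```bash
cat >> h.py <<'E'
def go(x,y,z,yaw,s=None):
    """row values to bring the TCP to x,y,z (m), tool x at yaw (deg), tool pointing straight down"""
    from scipy.spatial.transform import Rotation as Ro
    s=s or read_state(); R=np.array(s['tcp_rot']);c,k=np.cos(np.radians(yaw)),np.sin(np.radians(yaw))
    T=np.array([[c,k,0],[k,-c,0],[0,0,-1.]])
    d=R.T@(np.array([x,y,z])-s['position'])*1000; r=Ro.from_matrix(R.T@T).as_rotvec(degrees=True)/6
    print('xyz',d.round(1),'r',r.round(2),'| t',round(s['time_s'],2))
def st():
    s=read_state();R=s['tcp_rot'];print('t',round(s['time_s'],2),'pos',s['position'].round(4),'yaw',np.degrees(np.arctan2(R[1,0],R[0,0])).round(2),'tilt',R[:,2].round(4),'F',s['force'].round(1),'op',round(s['opening'],3),'gf',round(s['grasp_force'],1),'q',s['joint_positions'].round(0))
    return s
E
python3 - <<'E'
from h import *
go(.58,0.0,.26,92); print(camera_params('wrist'))
E
```

```text
xyz [ 559.8 -473.1  -12.2] r [-1.000e-02 -2.000e-02 -1.281e+01] | t 0.1
{'fx': 287.16840150371326, 'fy': 287.16840150371326, 'cx': 247.55641435295436, 'cy': 190.72272562155337, 'xyz': array([ 0.22738292, -0.58487971,  0.38239113]), 'orientation': array([[ 0.26092821,  0.93586497,  0.23679785],
       [-0.96535652,  0.25341397,  0.06219438],
       [-0.00180234, -0.24482262,  0.96956621]])}
```

Emit:
{"op": "apply_moves", "data": {
  "rows": [
    {"x":382,"y":-314,"z":-53,"rz":-0.33},
    {"x":382,"y":-314,"z":-53,"rz":-0.33},
    {"x":382,"y":-314,"z":-53,"rz":-0.33},
    {"x":382,"y":-314,"z":-53,"rz":-0.33},
    {"x":382,"y":-314,"z":-53,"rz":-0.33},
    {"x":382,"y":-314,"z":-53,"rz":-0.33},
    {"x":382,"y":-314,"z":-53,"rz":-0.33},
    {"x":382,"y":-314,"z":-53,"rz":-0.33},
    {"x":382,"y":-314,"z":-53,"rz":-0.33},
    {"x":382,"y":-314,"z":-53,"rz":-0.33}
  ]
}}

```text
validation failed for argument at $.ro...
```

```bash
python3 - <<'E'
from h import *
st(); p=camera_params('wrist'); im,d=capture('wrist'); save('w1',im); np.savez('w1',im=im,d=d,w=world('wrist',d,p)); go(.61,0.0,.27,92)
E
```

```text
t 0.1 pos [ 0.1629 -0.6027  0.2467] yaw 15.12 tilt [-2.e-04  2.e-03 -1.e+00] F [ 0.  -0.8 -0.4] op 0.998 gf 0.0 q [-85.  30.  82.  -0.  68. -10.]
xyz [ 588.8 -465.5  -22.3] r [-1.000e-02 -1.000e-02 -1.281e+01] | t 0.15
```

View pics/w1.png

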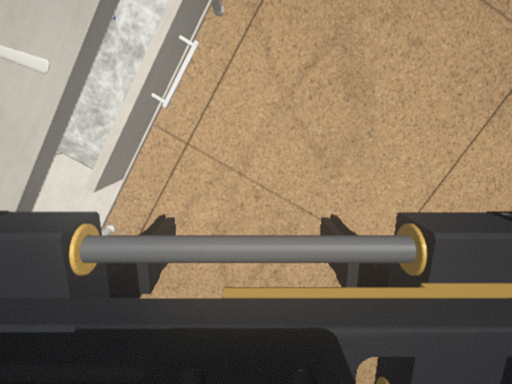

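The picture shows only floor, because the move was refused and the arm didn't move. I'll resend it with every key filled in.

Emit:
{"op": "apply_moves", "data": {
  "rows": [
    {"x":382,"y":-314,"z":-53,"rx":0,"ry":0,"rz":-0.33,"claw":0},
    {"x":382,"y":-314,"z":-53,"rx":0,"ry":0,"rz":-0.33,"claw":0},
    {"x":382,"y":-314,"z":-53,"rx":0,"ry":0,"rz":-0.33,"claw":0},
    {"x":382,"y":-314,"z":-53,"rx":0,"ry":0,"rz":-0.33,"claw":0},
    {"x":382,"y":-314,"z":-53,"rx":0,"ry":0,"rz":-0.33,"claw":0},
    {"x":382,"y":-314,"z":-53,"rx":0,"ry":0,"rz":-0.33,"claw":0},
    {"x":382,"y":-314,"z":-53,"rx":0,"ry":0,"rz":-0.33,"claw":0},
    {"x":382,"y":-314,"z":-53,"rx":0,"ry":0,"rz":-0.33,"claw":0},
    {"x":382,"y":-314,"z":-53,"rx":0,"ry":0,"rz":-0.33,"claw":0},
    {"x":382,"y":-314,"z":-53,"rx":0,"ry":0,"rz":-0.33,"claw":0}
  ]
}}

```text
time_s: 1.4
position: [0.4497, -0.2006, 0.3003]
tcp_rot: [[0.956, 0.295, -0.001], [0.295, -0.956, -0.0], [-0.001, 0.0, -1.0]]
force: [-1.3, -0.0, 0.7]
opening: 1.004
grasp_force: 0.0
```

```bash
python3 - <<'E'
from h import *
st(); p=camera_params('wrist'); im,d=capture('wrist'); save('w2',im); np.savez('w2',im=im,d=d,w=world('wrist',d,p)); go(.61,-0.01,.27,92)
E
```

```text
t 1.4 pos [ 0.4497 -0.2006  0.3003] yaw 17.15 tilt [-8.e-04 -3.e-04 -1.e+00] F [-1.3 -0.   0.7] op 1.004 gf 0.0 q [-37.  16.  97.  -0.  67.  36.]
xyz [ 209.7 -135.7   30.1] r [-1.000e-02  1.000e-02 -1.249e+01] | t 1.45
```

View pics/w2.png

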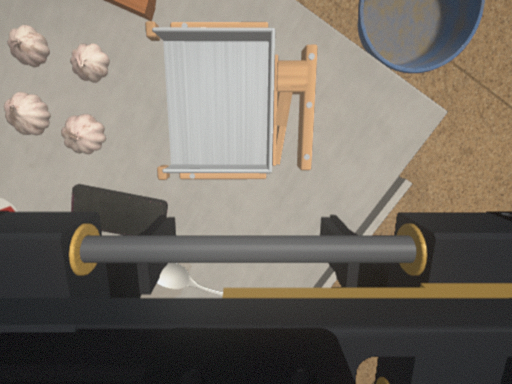

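The wrist view shows the cradle well. The fence runs down cols 303–317, rows 47–168, with the end stop at rows 60–90 and the channel mouth near row 165. The pan is at cols 162–273. The bulbs are at (28,45), (90,62), (27,113) and (84,134).

```bash
cat >> h.py <<'E'
def ray(p,u,v,z):
    """world point where the ray of pixel (u,v) meets the plane of height z"""
    c=np.stack([(np.asarray(u,float)-p['cx'])/p['fx'],-(np.asarray(v,float)-p['cy'])/p['fy'],-np.ones(np.shape(u))],-1)@np.array(p['orientation']).T
    o=np.array(p['xyz']); return o+c*((z-o[2])/c[...,2])[...,None]
E
python3 - <<'E'
from h import *
import pickle
p=camera_params('wrist'); pickle.dump(p,open('w2p.pkl','wb'))
A=np.load('w2.npz');im=A['im'];hsv=cv2.cvtColor(im,cv2.COLOR_RGB2HSV).astype(int);wood=(hsv[...,1]>90)&(hsv[...,2]>90)
for r in (52,75,85,90,95,110,130,150,162,166,170): print(r,''.join('#' if wood[r,c] else '.' for c in range(268,325)))
for c in (293,296,299,310): print(c,''.join('#' if wood[r,c] else '.' for r in range(40,180)))
rows=np.arange(104,163);L=[];Rr=[]
for r in rows:
    k=np.flatnonzero(wood[r,296:325])+296; L.append(k[0]-.5);Rr.append(k[-1]+.5)
for n,e in(('in',L),('out',Rr)):
    P=ray(p,np.array(e),rows,.034)[:,:2]; f=np.polyfit(P[:,0],P[:,1],1); a=np.arctan(f[0]); print(n,'yaw',np.degrees(a),'y0',f[1]*np.cos(a), 'res',(P[:,1]-np.polyval(f,P[:,0])).std())
E
```

```text
52 ...................................##.###########........
75 .......#########################################.........
85 .......########################################..........
90 .......########################################..........
95 .......###.#############............###########..........
110 ......###############..............###########...........
130 ......###..######.................###########............
150 .....#########...................###########.............
162 .....#######.....................##########..............
166 ................................###########..............
170 .........................................................
293 .....................################################.......................................................................................
296 .....................###############################........................................................................................
299 .....................################################...................................#.....###.#.#.......................................
310 .....########.......#########################################.......#############################################################...........
in yaw 18.3294212164154 y0 -0.4055353007368637 res 0.001624723110197935
out yaw 17.119044276530236 y0 -0.41274018542521834 res 0.00041271496156512766
```

```bash
python3 - <<'E'
from h import *
import pickle
p=pickle.load(open('w2p.pkl','rb'))
A=np.load('w2.npz');im=A['im'];hsv=cv2.cvtColor(im,cv2.COLOR_RGB2HSV).astype(int);wood=(hsv[...,1]>90)&(hsv[...,2]>90)
rows=np.arange(104,163);L=[];Rr=[]
for r in rows:
    k=[c for c in range(300,325) if wood[r,c] and wood[r,c+1]]; L.append(k[0]-.5);Rr.append(k[-1]+1.5)
t=np.radians(17.2);X=np.array([np.cos(t),np.sin(t)]);Y=np.array([-np.sin(t),np.cos(t)])
for n,e in(('in',L),('out',Rr)):
    P=ray(p,np.array(e),rows,.034)[:,:2];f=np.polyfit(P@X,P@Y,1);print(n,'yaw',17.2+np.degrees(f[0]),'y', np.median(P@Y),(P@Y).std())
P=ray(p,[296,298],[92.5,92.5],.034)[:,:2];print('stop x',P@X)
P=ray(p,[310,308],[44.5,168.5],.034)[:,:2];print('fence ends x',P@X)
w=A['w'];m=(A['d']>0)&(w[...,2]>.041)&(w[...,2]<.05)&(w[...,0]>.38)&(w[...,1]<0);P=w[m][:,:2];r=cv2.minAreaRect(P.astype(np.float32)*1000);print('pan',r)
print('pan c in rot',P.mean(0), np.array(r[0])/1000@X,np.array(r[0])/1000@Y, np.percentile(P@X,[1,99]),np.percentile(P@Y,[1,99]))
m=(A['d']>0)&(w[...,2]>.029)&(w[...,2]<.036)&wood&(w[...,1]<0);P=w[m][:,:2];print('fence/jaw pts x',np.percentile(P@X,[1,99]),'y',np.percentile(P@Y,[1,99]))
m=(A['d']>0)&(w[...,2]>.014)&(w[...,2]<.024)&wood&(w[...,1]<0)&(P.shape[0]>0);P=w[m][:,:2];print('rails x',np.percentile(P@X,[1,99]),'y',np.percentile(P@Y,[1,99]))
E
```

```text
in yaw 17.626863807825824 y -0.398459138411128 0.000806739370133225
out yaw 17.330192451158112 y -0.4133313208927566 0.0028235718274900144
stop x [0.46932815 0.46932219]
fence ends x [0.52755633 0.36711752]
pan ((518.0823364257812, -134.56527709960938), (181.4561004638672, 151.15325927734375), 16.98427963256836)
pan c in rot [ 0.53941594 -0.15367934] 0.45512081009057503 -0.2817484149729857 [0.36484715 0.54562086] [-0.35707806 -0.20916213]
fence/jaw pts x [0.37096594 0.57181737] y [-0.41286768 -0.19296213]
rails x [0.35017753 0.57945306] y [-0.39817781 -0.18751724]
```

Emit:
{"op": "apply_moves", "data": {
  "rows": [
    {"x":210,"y":-136,"z":30,"rx":0,"ry":0,"rz":-12.45,"claw":0},
    {"x":210,"y":-136,"z":30,"rx":0,"ry":0,"rz":-12.45,"claw":0},
    {"x":210,"y":-136,"z":30,"rx":0,"ry":0,"rz":-12.45,"claw":0},
    {"x":210,"y":-136,"z":30,"rx":0,"ry":0,"rz":-12.45,"claw":0},
    {"x":210,"y":-136,"z":30,"rx":0,"ry":0,"rz":-12.45,"claw":0},
    {"x":210,"y":-136,"z":30,"rx":0,"ry":0,"rz":-12.45,"claw":0},
    {"x":210,"y":-136,"z":30,"rx":0,"ry":0,"rz":-12.45,"claw":0},
    {"x":210,"y":-136,"z":30,"rx":0,"ry":0,"rz":-12.45,"claw":0},
    {"x":210,"y":-136,"z":30,"rx":0,"ry":0,"rz":-12.45,"claw":0}
  ]
}}

```text
time_s: 2.58
position: [0.6105, -0.0103, 0.2703]
tcp_rot: [[-0.027, 1.0, -0.0], [1.0, 0.027, 0.0], [0.0, -0.0, -1.0]]
force: [-0.4, -0.8, -0.5]
opening: 1.002
grasp_force: 0.0
```

```bash
python3 - <<'E'
from h import *
s=st(); p=camera_params('wrist'); im,d=capture('wrist'); save('w3',im)
hsv=cv2.cvtColor(im,cv2.COLOR_RGB2HSV).astype(int);w=world('wrist',d,p)
m=(hsv[...,1]>100)&(d>0)&(w[...,2]>.022)&(w[...,2]<.036)&(w[...,0]>.57)&(w[...,0]<.66)&(w[...,1]>-.05)&(w[...,1]<.13)
v,u=np.nonzero(m);P=ray(p,u,v,.030)[:,:2]*1000
hull=cv2.convexHull(P.astype(np.float32));print(m.sum(),cv2.approxPolyDP(hull,3,True)[:,0].round(1).tolist(),cv2.minAreaRect(P.astype(np.float32)))
for y in range(-20,105,15):
    k=abs(P[:,1]-y)<2; 
    if k.any(): print(y,P[k,0].min().round(1),P[k,0].max().round(1))
E
```

```text
t 2.58 pos [ 0.6105 -0.0103  0.2703] yaw 91.53 tilt [-5.e-04  0.e+00 -1.e+00] F [-0.4 -0.8 -0.5] op 1.002 gf 0.0 q [-11.  28.  83.  -0.  70. -13.]
2003 [[591.4000244140625, -25.100000381469727], [633.9000244140625, -14.399999618530273], [625.2999877929688, 101.80000305175781], [608.0999755859375, 99.0]] ((620.2562255859375, 36.766719818115234), (130.29966735839844, 40.633575439453125), 82.33119201660156)
-5 599.0 632.2
10 600.1 631.6
25 602.3 631.0
40 603.3 630.3
55 604.2 629.7
70 606.4 629.1
85 607.2 627.3
100 608.1 626.7
```

View pics/w3.png

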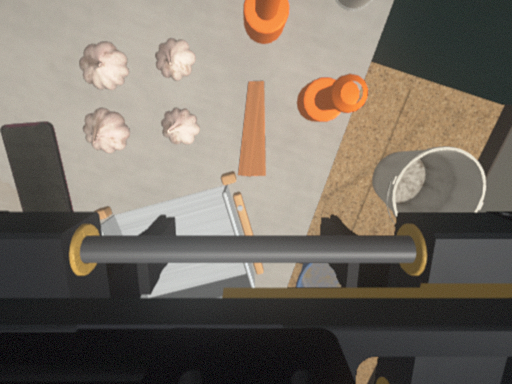

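The wedge is at px (253,130), with its tail at the bottom near (253,175) and the front stop at (229,178). Its yaw is about 93°. I'll grip near the tail.

Emit:
{"op": "apply_moves", "data": {
  "rows": [
    {"x":17,"y":6,"z":60,"rx":0,"ry":0,"rz":-0.25,"claw":64},
    {"x":17,"y":6,"z":120,"rx":0,"ry":0,"rz":-0.25,"claw":64},
    {"x":17,"y":6,"z":180,"rx":0,"ry":0,"rz":-0.25,"claw":64},
    {"x":17,"y":6,"z":220,"rx":0,"ry":0,"rz":-0.25,"claw":64},
    {"x":17,"y":6,"z":239,"rx":0,"ry":0,"rz":-0.25,"claw":64},
    {"x":17,"y":6,"z":239,"rx":0,"ry":0,"rz":-0.25,"claw":255},
    {"x":17,"y":6,"z":239,"rx":0,"ry":0,"rz":-0.25,"claw":255},
    {"x":17,"y":6,"z":239,"rx":0,"ry":0,"rz":-0.25,"claw":255},
    {"x":17,"y":6,"z":239,"rx":0,"ry":0,"rz":-0.25,"claw":255},
    {"x":17,"y":6,"z":239,"rx":0,"ry":0,"rz":-0.25,"claw":255}
  ]
}}

```text
time_s: 3.88
position: [0.6171, 0.0082, 0.0331]
tcp_rot: [[-0.058, 0.998, 0.003], [0.998, 0.058, -0.0], [-0.001, 0.003, -1.0]]
force: [-0.9, -0.8, 6.0]
opening: 0.397
grasp_force: 29.7
```

Emit:
{"op": "apply_moves", "data": {
  "rows": [
    {"x":0,"y":0,"z":-60,"rx":0,"ry":0,"rz":0,"claw":255},
    {"x":0,"y":0,"z":-120,"rx":0,"ry":0,"rz":0,"claw":255},
    {"x":0,"y":0,"z":-150,"rx":0,"ry":0,"rz":0,"claw":255},
    {"x":0,"y":0,"z":-150,"rx":0,"ry":0,"rz":0,"claw":255}
  ]
}}

```text
time_s: 4.38
position: [0.6178, 0.0081, 0.1846]
tcp_rot: [[-0.058, 0.998, 0.007], [0.998, 0.058, -0.001], [-0.001, 0.006, -1.0]]
force: [0.5, 0.0, -1.9]
opening: 0.394
grasp_force: 29.7
```

```bash
cat > tipm.py <<'E'
from h import *
s=st(); p=camera_params('wrist'); im,d=capture('wrist'); save('w4',im)
R=np.array(s['tcp_rot']);o=s['position']
hsv=cv2.cvtColor(im,cv2.COLOR_RGB2HSV).astype(int);T=(world('wrist',d,p)-o)@R*1000
m=(hsv[...,1]>100)&(d>0)&(abs(T[...,1])<30)&(T[...,0]>20)&(T[...,0]<115)&(T[...,2]>-8)&(T[...,2]<12)
print(m.sum(),'zt',np.percentile(T[m][:,2],[5,50,95]))
zt=np.median(T[m][:,2]); v,u=np.nonzero(m); 
P=(ray(p,u,v,(o+R@[0,0,zt/1000])[2])-o)@R*1000
for x in range(25,110,10):
    k=abs(P[:,0]-x)<2
    if k.any(): print(x,P[k,1].min().round(1),P[k,1].max().round(1))
print('xmax',P[:,0].max())
E
python3 tipm.py
```

```text
t 4.38 pos [0.6178 0.0081 0.1846] yaw 93.3 tilt [ 0.0065 -0.0011 -1.    ] F [ 0.5  0.  -1.9] op 0.394 gf 29.7 q [-10.  34.  87.  -0.  59. -13.]
7946 zt [3.6858225  4.75119534 5.80365728]
25 -13.4 16.8
35 -11.7 16.5
45 -10.0 16.2
55 -8.8 15.9
65 -7.7 16.1
75 -6.2 15.8
85 -5.2 15.6
95 -3.3 15.3
xmax 94.09454627682082
```

```bash
python3 - <<'E'
from h import *
go(.3648,-.2839,.13,16.0)
E
```

```text
xyz [-277.2 -268.    52. ] r [ 2.000e-02 -1.000e-02  1.288e+01] | t 4.42
```

Emit:
{"op": "apply_moves", "data": {
  "rows": [
    {"x":-277,"y":-268,"z":52,"rx":0,"ry":0,"rz":12.9,"claw":255},
    {"x":-277,"y":-268,"z":52,"rx":0,"ry":0,"rz":12.9,"claw":255},
    {"x":-277,"y":-268,"z":52,"rx":0,"ry":0,"rz":12.9,"claw":255},
    {"x":-277,"y":-268,"z":52,"rx":0,"ry":0,"rz":12.9,"claw":255},
    {"x":-277,"y":-268,"z":52,"rx":0,"ry":0,"rz":12.9,"claw":255},
    {"x":-277,"y":-268,"z":52,"rx":0,"ry":0,"rz":12.9,"claw":255},
    {"x":-277,"y":-268,"z":52,"rx":0,"ry":0,"rz":12.9,"claw":255},
    {"x":-277,"y":-268,"z":52,"rx":0,"ry":0,"rz":12.9,"claw":255},
    {"x":-277,"y":-268,"z":52,"rx":0,"ry":0,"rz":12.9,"claw":255},
    {"x":-277,"y":-268,"z":52,"rx":0,"ry":0,"rz":12.9,"claw":255}
  ]
}}

```text
time_s: 5.68
position: [0.3641, -0.2828, 0.1287]
tcp_rot: [[0.961, 0.275, -0.001], [0.275, -0.961, 0.002], [-0.001, -0.002, -1.0]]
force: [-0.7, 0.2, -1.0]
opening: 0.397
grasp_force: 29.7
```

```bash
python3 tipm.py; python3 - <<'E'
from h import *
p=camera_params('wrist'); im,d=capture('wrist'); s=st();save('w5',im);np.savez('w5',im=im,d=d)
w=world('wrist',d,p);hsv=cv2.cvtColor(im,cv2.COLOR_RGB2HSV).astype(int)
t=np.radians(17.2);X=np.array([np.cos(t),np.sin(t)]);Y=np.array([-np.sin(t),np.cos(t)])
m=(d>0)&(w[...,2]>.028)&(w[...,2]<.040)&(hsv[...,1]>80); v,u=np.nonzero(m);P=ray(p,u,v,.034)[:,:2]
a,b=P@X,P@Y
for x in np.arange(.36,.53,.015):
    k=abs(a-x)<.002
    if k.any():
        q=np.sort(b[k]);g=np.argmax(np.diff(q));print(x.round(3),q[0].round(4),q[g].round(4),q[g+1].round(4),q[-1].round(4))
print('xmin',a.min(),'tcp cradle',s['position'][:2]@X-.4533,s['position'][:2]@Y+.2805)
go(.3648,-.2839,.036,16.0)
E
```

```text
t 5.67 pos [ 0.3641 -0.2828  0.1287] yaw 15.95 tilt [-0.0014  0.0018 -1.    ] F [-0.7  0.2 -1. ] op 0.397 gf 29.7 q [-52.  30. 111.   0.  39.  22.]
7889 zt [3.64317702 4.68716925 5.74958795]
25 -13.7 15.9
35 -12.5 15.6
45 -10.8 15.3
55 -9.7 15.1
65 -8.6 15.2
75 -7.0 15.0
85 -6.0 14.7
95 -4.1 14.4
xmax 94.05371223329261
t 5.78 pos [ 0.3645 -0.283   0.1291] yaw 15.97 tilt [-6.e-04  8.e-04 -1.e+00] F [-0.5 -0.3 -1.3] op 0.398 gf 29.7 q [-52.  30. 111.   0.  39.  22.]
0.375 -0.4132 -0.3984 -0.3696 -0.3592
0.39 -0.413 -0.3984 -0.3715 -0.3597
0.405 -0.4134 -0.3984 -0.3741 -0.3597
xmin 0.3640947326098068 tcp cradle -0.1887949159524519 -0.09766398771024232
xyz [ 0.1  1.  93.1] r [-0.01  0.   -0.01] | t 5.78
```

View pics/w5.png

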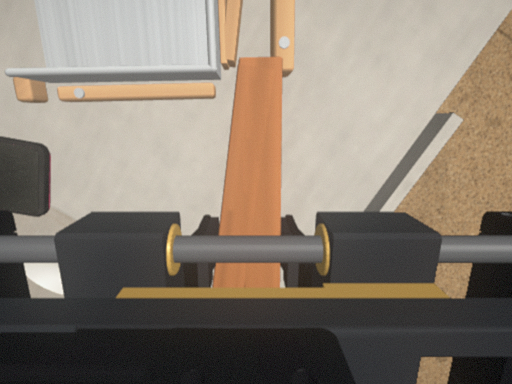

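The wedge hangs just short of the mouth, with its tip at px (260,58). The fence is at cols 275–293 and the jaw end is at (230,60). The alignment looks good, so I'll lower it and slide it in.

Emit:
{"op": "apply_moves", "data": {
  "rows": [
    {"x":0,"y":1.5,"z":50,"rx":0,"ry":0,"rz":0,"claw":255},
    {"x":0,"y":1.5,"z":83,"rx":0,"ry":0,"rz":0,"claw":255},
    {"x":0,"y":1.5,"z":93,"rx":0,"ry":0,"rz":0,"claw":255},
    {"x":0,"y":1.5,"z":93,"rx":0,"ry":0,"rz":0,"claw":255},
    {"x":12,"y":1.2,"z":93,"rx":0,"ry":0,"rz":0,"claw":255},
    {"x":24,"y":1,"z":93,"rx":0,"ry":0,"rz":0,"claw":255},
    {"x":36,"y":0.7,"z":93,"rx":0,"ry":0,"rz":0,"claw":255},
    {"x":48,"y":0.5,"z":93,"rx":0,"ry":0,"rz":0,"claw":255},
    {"x":58,"y":0.3,"z":93,"rx":0,"ry":0,"rz":0,"claw":255},
    {"x":58,"y":0.3,"z":93,"rx":0,"ry":0,"rz":0,"claw":255}
  ]
}}

```text
time_s: 7.02
position: [0.4212, -0.2679, 0.0366]
tcp_rot: [[0.961, 0.275, 0.0], [0.275, -0.961, -0.0], [0.0, 0.001, -1.0]]
force: [0.1, -0.2, -1.3]
opening: 0.396
grasp_force: 29.7
```

Emit:
{"op": "apply_moves", "data": {
  "rows": [
    {"x":0,"y":0,"z":1.5,"rx":0,"ry":0,"rz":0,"claw":255},
    {"x":0,"y":0,"z":1.5,"rx":0,"ry":0,"rz":0,"claw":100},
    {"x":0,"y":0,"z":1.5,"rx":0,"ry":0,"rz":0,"claw":100},
    {"x":0,"y":0,"z":1.5,"rx":0,"ry":0,"rz":0,"claw":100},
    {"x":0,"y":0,"z":-50,"rx":0,"ry":0,"rz":0,"claw":60},
    {"x":-30,"y":0,"z":-110,"rx":0,"ry":0,"rz":0,"claw":0},
    {"x":-40,"y":0,"z":-170,"rx":0,"ry":0,"rz":0,"claw":0},
    {"x":-40,"y":0,"z":-220,"rx":0,"ry":0,"rz":0,"claw":0},
    {"x":-40,"y":0,"z":-220,"rx":0,"ry":0,"rz":0,"claw":0}
  ]
}}

```text
time_s: 8.15
position: [0.3834, -0.2811, 0.2608]
tcp_rot: [[0.962, 0.273, 0.007], [0.273, -0.962, -0.008], [0.005, 0.01, -1.0]]
force: [0.7, 0.9, 0.2]
opening: 0.981
grasp_force: 0.0
```

```bash
cat > wm.py <<'E'
from h import *
p=camera_params('wrist'); im,d=capture('wrist'); s=st();save('w6',im)
w=world('wrist',d,p);hsv=cv2.cvtColor(im,cv2.COLOR_RGB2HSV).astype(int)
t=np.radians(17.2);X=np.array([np.cos(t),np.sin(t)]);Y=np.array([-np.sin(t),np.cos(t)])
m=(d>0)&(w[...,2]>.02)&(w[...,2]<.036)&(hsv[...,1]>150); v,u=np.nonzero(m);P=ray(p,u,v,.030)[:,:2]
a,b=(P@X-.4533)*1000,(P@Y+.2805)*1000
k=(b<-70)&(b>-125)&(a>-220);a,b=a[k],b[k]
print('wedge px',len(a),'x',np.percentile(a,[.5,99.5]),'y',np.percentile(b,[1,99]))
for x in range(-160,20,15):
    k=abs(a-x)<2
    if k.sum()>3: print(x,np.percentile(b[k],[2,98]).round(1))
E
python3 wm.py; python3 -c "
from h import *
go(.52,.27,.28,90)"
```

```text
t 8.2 pos [ 0.3823 -0.2797  0.2585] yaw 15.88 tilt [ 0.0033 -0.0039 -1.    ] F [0.2 0.2 0.1] op 0.993 gf 0.0 q [-50.  18. 103.   0.  60.  24.]
xyz [ 282.9 -491.   -23.2] r [ 5.000e-02  1.000e-02 -1.235e+01] | t 8.2Traceback (most recent call last):
  File "wm.py", line 8, in <module>
    print('wedge px',len(a),'x',np.percentile(a,[.5,99.5]),'y',np.percentile(b,[1,99]))
                                ~~~~~~~~~~~~~^^^^^^^^^^^^^
    return _quantile_unchecked(
        a, q, axis, out, overwrite_input, method, keepdims, weights)
    return _ureduce(a,
                    func=_quantile_ureduce_func,
    ...<5 lines>...
                    overwrite_input=overwrite_input,
                    method=method)
    r = func(a, **kwargs)
    result = _quantile(arr,
                       quantiles=q,
    ...<2 lines>...
                       out=out,
                       weights=wgt)
    slices_having_nans = np.isnan(arr[-1, ...])
                                  ~~~^^^^^^^^^
IndexError: index -1 is out of bounds for axis 0 with size 0
```

View pics/w6.png

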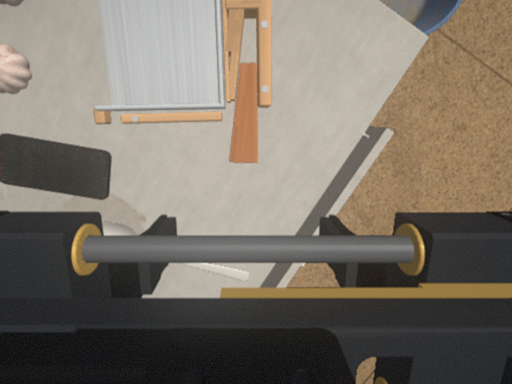

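The wedge sits with its tip in the channel (tail at px (244,162)). Next I'll measure what surrounds the pestle.

```bash
python3 - <<'E'
from h import *
for n in('scene0','side0'):
    A=np.load(n+'.npz');w=A['w'][A['d']>0]
    for x in np.arange(.42,.72,.03):
        print(x.round(2),[int(1000*w[k][:,2].max()) if (k:=(abs(w[:,0]-x)<.015)&(abs(w[:,1]-y)<.015)&(w[:,2]<.25)).any() else -1 for y in np.arange(.2,.48,.03)])
t=np.radians(17.2)
import pickle
p=camera_params('wrist');P=ray(p,np.array([231,244,257]),np.array([162.,162,162]),.03)[:,:2]
X=np.array([np.cos(t),np.sin(t)]);Y=np.array([-np.sin(t),np.cos(t)]);print('tail',P@X-.4533,P@Y+.2805)
go(.578,.20,.30,45)
E
```

```text
0.42 [0, 8, 92, 93, 23, -1, -1, -1, 228, 245]
0.45 [1, 7, 169, 174, 44, 79, 80, -1, 249, 248]
0.48 [1, 9, 169, 172, 92, 78, 78, -1, 249, -1]
0.51 [1, 10, 87, 87, 86, 79, 77, -1, 249, -1]
0.54 [0, 8, 87, 56, 50, 62, 78, 249, 249, -1]
0.57 [1, 8, 58, 148, 132, 77, 79, 248, 244, -1]
0.6 [-1, 3, 56, 149, 141, 77, 79, 237, -1, -1]
0.63 [138, 7, 9, 9, 9, 73, 78, 249, -1, -1]
0.66 [47, 2, 10, 9, 8, 6, 234, 218, -1, -1]
0.69 [95, 97, 0, -3, -1, 2, 249, -578, -1, -1]
0.42 [5, 14, 96, 93, 86, -1, -1, 0, 248, 248]
0.45 [6, 11, 174, 176, 52, 83, 82, 74, 249, 246]
0.48 [3, 11, 175, 176, 92, 80, 81, 73, 249, -1]
0.51 [4, 11, 89, 92, 89, 81, 82, -1, 249, -1]
0.54 [5, 12, 90, 59, 11, 74, 83, 244, 249, -1]
0.57 [4, 11, 142, 151, 147, 80, 83, 230, 200, -1]
0.6 [48, 10, 55, 151, 147, 85, 83, 245, -1, -1]
0.63 [137, 7, 12, 12, 11, 76, 79, 249, -1, -1]
0.66 [47, 8, 14, 12, 13, 8, 242, 222, -1, -1]
0.69 [100, 99, 2, -568, -568, 4, 249, -540, -1, -1]
tail [-0.15719045 -0.15758173 -0.15797318] [-0.07939166 -0.09596852 -0.11255264]
xyz [ 319.6 -407.7  -42.8] r [ 0.05 -0.01 -4.85] | t 8.2
```

```bash
python3 -c "
from h import *
go(.63,.235,.30,135)"
```

```text
xyz [ 379.2 -427.1  -42.7] r [  0.05   0.03 -19.85] | t 8.2
```

Emit:
{"op": "apply_moves", "data": {
  "rows": [
    {"x":379,"y":-427,"z":-43,"rx":0.05,"ry":0.03,"rz":-19.85,"claw":0},
    {"x":379,"y":-427,"z":-43,"rx":0.05,"ry":0.03,"rz":-19.85,"claw":0},
    {"x":379,"y":-427,"z":-43,"rx":0.05,"ry":0.03,"rz":-19.85,"claw":0},
    {"x":379,"y":-427,"z":-43,"rx":0.05,"ry":0.03,"rz":-19.85,"claw":0},
    {"x":379,"y":-427,"z":-43,"rx":0.05,"ry":0.03,"rz":-19.85,"claw":0},
    {"x":379,"y":-427,"z":-43,"rx":0.05,"ry":0.03,"rz":-19.85,"claw":0},
    {"x":379,"y":-427,"z":-43,"rx":0.05,"ry":0.03,"rz":-19.85,"claw":0},
    {"x":379,"y":-427,"z":-43,"rx":0.05,"ry":0.03,"rz":-19.85,"claw":0},
    {"x":379,"y":-427,"z":-43,"rx":0.05,"ry":0.03,"rz":-19.85,"claw":0},
    {"x":379,"y":-427,"z":-43,"rx":0.05,"ry":0.03,"rz":-19.85,"claw":0}
  ]
}}

```text
time_s: 9.45
position: [0.6295, 0.2395, 0.2964]
tcp_rot: [[-0.558, 0.83, -0.006], [0.83, 0.558, 0.004], [0.007, -0.003, -1.0]]
force: [-0.5, -0.9, -0.4]
opening: 0.999
grasp_force: 0.0
```

```bash
python3 - <<'E'
from h import *
p=camera_params('wrist'); im,d=capture('wrist'); s=st();save('w7',im);np.savez('w7',im=im,d=d)
w=world('wrist',d,p);hsv=cv2.cvtColor(im,cv2.COLOR_RGB2HSV).astype(int)
m=(d>0)&(w[...,2]>.143)&(w[...,2]<.156)&(abs(w[...,0]-.578)<.04)&(abs(w[...,1]-.287)<.04)
P=w[m];v,u=np.nonzero(m);print('knob',len(P),P.mean(0),cv2.minEnclosingCircle(P[:,:2].astype(np.float32)*1000),'px',u.mean(),v.mean())
m=(d>0)&(w[...,2]>.045)&(w[...,2]<.062)&(abs(w[...,0]-.578)<.05)&(abs(w[...,1]-.287)<.05)
P=w[m];print('head',len(P),cv2.minEnclosingCircle(P[:,:2].astype(np.float32)*1000))
m=(d>0)&(w[...,2]>.16)&(w[...,2]<.18)&(abs(w[...,0]-.46)<.05)&(abs(w[...,1]-.287)<.05)
P=w[m];
if len(P): v,u=np.nonzero(m);print('handle',cv2.minAreaRect(P[:,:2].astype(np.float32)*1000),len(P),P[:,2].max(),u.mean(),v.mean())
E
```

```text
t 9.5 pos [0.6293 0.2389 0.2962] yaw 124.13 tilt [-0.0067  0.0039 -1.    ] F [0.2 0.2 0.2] op 0.997 gf 0.0 q [ 11.  32.  71.   0.  78. -23.]
knob 515 [0.57676748 0.29682249 0.14577396] ((576.1016845703125, 296.9737243652344), 16.348419189453125) px 235.23106796116505 108.54174757281554
head 378 ((576.1737060546875, 296.62506103515625), 25.95680046081543)
handle ((459.7965393066406, 286.8655700683594), (36.37266159057617, 25.951326370239258), 2.327993869781494) 1513 0.1739227882131451 112.08526107072042 37.25512227362855
```

View pics/w7.png

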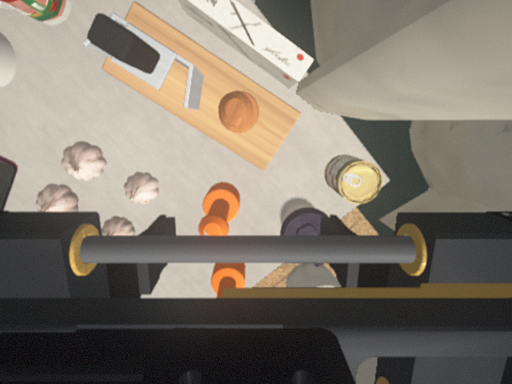

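The pestle is at px (235,108) and the scraper handle at (112,37), both on the board. The curtain is to the right, so I'll check its clearance.

```bash
python3 - <<'E'
from h import *
W=[]
for n in('scene0','side0'):
    A=np.load(n+'.npz');W.append(A['w'][A['d']>0])
A=np.load('w7.npz');p=camera_params('wrist');W.append(world('wrist',A['d'],p)[A['d']>0])
W=np.vstack(W);W=W[(W[:,2]>.158)&(W[:,2]<.42)&(W[:,0]>.35)&(W[:,1]>.1)]
c=np.array([.5763,.2968])
W=W[(np.hypot(W[:,0]-.6293,W[:,1]-.2389)>.14)]
for x in np.arange(.45,.8,.03):
    q=W[(abs(W[:,0]-x)<.015)&(W[:,1]>.31)];
    if len(q): print(x.round(2),'miny',q[:,1].min().round(3), 'z there',q[q[:,1].argmin(),2].round(3),len(q))
for yaw in range(0,180,10):
    t=np.radians(yaw);ex=np.array([np.cos(t),np.sin(t)]);ey=np.array([np.sin(t),-np.cos(t)])
    d=(W[:,:2]-c);a,b=d@ex,d@ey
    o=lambda a0,a1,b0,b1:np.hypot(np.maximum(0,np.maximum(a0-a,a-a1)),np.maximum(0,np.maximum(b0-b,b-b1))).min()
    print(yaw,'body',o(-.0375,.0375,-.095,.095).round(3),'cam',o(0,.09,-.05,.05).round(3))
E
```

```text
0.45 miny 0.374 z there 0.302 1330
0.48 miny 0.375 z there 0.404 1666
0.51 miny 0.385 z there 0.395 1810
0.54 miny 0.375 z there 0.392 1076
0.57 miny 0.364 z there 0.369 588
0.6 miny 0.402 z there 0.221 446
0.63 miny 0.396 z there 0.174 436
0.66 miny 0.377 z there 0.236 351
0.69 miny 0.369 z there 0.25 580
0.72 miny 0.362 z there 0.191 718
0.75 miny 0.31 z there 0.364 793
0.78 miny 0.355 z there 0.224 689
0 body 0.0 cam 0.02
10 body 0.0 cam 0.018
20 body 0.0 cam 0.017
30 body 0.0 cam 0.012
40 body 0.0 cam 0.007
50 body 0.007 cam 0.0
60 body 0.012 cam 0.0
70 body 0.0 cam 0.0
80 body 0.0 cam 0.0
90 body 0.002 cam 0.0
100 body 0.002 cam 0.0
110 body 0.0 cam 0.0
120 body 0.0 cam 0.0
130 body 0.008 cam 0.0
140 body 0.01 cam 0.0
150 body 0.003 cam 0.0
160 body 0.0 cam 0.0
170 body 0.0 cam 0.003
```

```bash
python3 - <<'E'
from h import *
W=[]
for n in('scene0','side0'):
    A=np.load(n+'.npz');W.append(A['w'][A['d']>0])
A=np.load('w7.npz');p=camera_params('wrist');W.append(world('wrist',A['d'],p)[A['d']>0])
W=np.vstack(W);W=W[(W[:,2]>.154)&(W[:,2]<.42)&(W[:,0]>.35)&(W[:,1]>.1)]
c=np.array([.5763,.2968])
W=W[(np.hypot(W[:,0]-.6293,W[:,1]-.2389)>.14)]
for yaw in list(range(0,180,10)):
    t=np.radians(yaw);ex=np.array([np.cos(t),np.sin(t)]);ey=np.array([np.sin(t),-np.cos(t)])
    d=(W[:,:2]-c);a,b=d@ex,d@ey
    def o(a0,a1,b0,b1,z0,z1):
        D=np.hypot(np.maximum(0,np.maximum(a0-a,a-a1)),np.maximum(0,np.maximum(b0-b,b-b1)));D[(W[:,2]<z0)|(W[:,2]>z1)]=9;i=D.argmin();return D[i].round(3),W[i].round(2).tolist()
    print(yaw,'body',*o(-.0375,.0375,-.095,.095,.154,.25),'cam',*o(.03,.085,-.035,.035,.2,.3))
E
```

```text
0 body 0.01 [0.61, 0.4, 0.22] cam 0.046 [0.68, 0.37, 0.25]
10 body 0.01 [0.6, 0.41, 0.21] cam 0.035 [0.67, 0.38, 0.22]
20 body 0.012 [0.58, 0.41, 0.19] cam 0.029 [0.66, 0.38, 0.21]
30 body 0.019 [0.57, 0.42, 0.19] cam 0.028 [0.63, 0.4, 0.22]
40 body 0.027 [0.55, 0.42, 0.18] cam 0.024 [0.62, 0.4, 0.23]
50 body 0.027 [0.47, 0.3, 0.16] cam 0.02 [0.6, 0.4, 0.22]
60 body 0.012 [0.47, 0.3, 0.16] cam 0.022 [0.59, 0.41, 0.22]
70 body 0.0 [0.48, 0.3, 0.17] cam 0.019 [0.55, 0.39, 0.3]
80 body 0.0 [0.48, 0.28, 0.16] cam 0.005 [0.55, 0.39, 0.3]
90 body 0.002 [0.48, 0.29, 0.16] cam 0.004 [0.55, 0.39, 0.3]
100 body 0.002 [0.48, 0.29, 0.16] cam 0.007 [0.55, 0.39, 0.3]
110 body 0.0 [0.48, 0.3, 0.17] cam 0.007 [0.55, 0.39, 0.3]
120 body 0.0 [0.48, 0.28, 0.17] cam 0.005 [0.55, 0.39, 0.3]
130 body 0.008 [0.48, 0.27, 0.16] cam 0.003 [0.55, 0.39, 0.3]
140 body 0.01 [0.61, 0.4, 0.22] cam 0.017 [0.55, 0.39, 0.3]
150 body 0.01 [0.59, 0.41, 0.18] cam 0.029 [0.55, 0.39, 0.3]
160 body 0.014 [0.58, 0.41, 0.19] cam 0.033 [0.49, 0.39, 0.29]
170 body 0.013 [0.63, 0.4, 0.19] cam 0.041 [0.49, 0.39, 0.29]
```

```bash
python3 -c "
from h import *
go(.5763,.2968,.245,45)"
```

```text
xyz [ 77.3 -11.3  51.8] r [-0.07 -0.03 13.19] | t 9.5
```

Emit:
{"op": "apply_moves", "data": {
  "rows": [
    {"x":0,"y":0,"z":0,"rx":0,"ry":0,"rz":1.7,"claw":90},
    {"x":0,"y":0,"z":0,"rx":0,"ry":0,"rz":3.4,"claw":90},
    {"x":0,"y":0,"z":0,"rx":0,"ry":0,"rz":5.1,"claw":90},
    {"x":77,"y":-11,"z":52,"rx":-0.07,"ry":-0.03,"rz":13.2,"claw":90},
    {"x":77,"y":-11,"z":52,"rx":-0.07,"ry":-0.03,"rz":13.2,"claw":90},
    {"x":77,"y":-11,"z":52,"rx":-0.07,"ry":-0.03,"rz":13.2,"claw":90},
    {"x":77,"y":-11,"z":52,"rx":-0.07,"ry":-0.03,"rz":13.2,"claw":90},
    {"x":77,"y":-11,"z":52,"rx":-0.07,"ry":-0.03,"rz":13.2,"claw":90},
    {"x":77,"y":-11,"z":52,"rx":-0.07,"ry":-0.03,"rz":13.2,"claw":90},
    {"x":77,"y":-11,"z":52,"rx":-0.07,"ry":-0.03,"rz":13.2,"claw":90}
  ]
}}

```text
time_s: 10.75
position: [0.5772, 0.2934, 0.2468]
tcp_rot: [[0.718, 0.696, 0.001], [0.696, -0.718, -0.001], [0.0, 0.001, -1.0]]
force: [0.2, -0.4, 0.4]
opening: 0.651
grasp_force: 0.0
```

```bash
python3 -c "
from h import *
st();go(.5763,.2968,.114,45)"
```

```text
t 10.75 pos [0.5772 0.2934 0.2468] yaw 44.12 tilt [ 1.2e-03 -6.0e-04 -1.0e+00] F [ 0.2 -0.4  0.4] op 0.651 gf 0.0 q [17. 32. 79. -0. 69. 63.]
xyz [  1.7  -3.3 132.8] r [ 0.01 -0.   -0.15] | t 10.75
```

Emit:
{"op": "apply_moves", "data": {
  "rows": [
    {"x":1.5,"y":-2,"z":0,"rx":0,"ry":0,"rz":-0.1,"claw":90},
    {"x":1.5,"y":-2,"z":50,"rx":0,"ry":0,"rz":-0.1,"claw":90},
    {"x":1.5,"y":-2,"z":100,"rx":0,"ry":0,"rz":-0.1,"claw":90},
    {"x":1.5,"y":-2,"z":125,"rx":0,"ry":0,"rz":-0.1,"claw":90},
    {"x":1.5,"y":-2,"z":132,"rx":0,"ry":0,"rz":-0.1,"claw":90},
    {"x":1.5,"y":-2,"z":132,"rx":0,"ry":0,"rz":-0.1,"claw":255},
    {"x":1.5,"y":-2,"z":132,"rx":0,"ry":0,"rz":-0.1,"claw":255},
    {"x":1.5,"y":-2,"z":132,"rx":0,"ry":0,"rz":-0.1,"claw":255},
    {"x":1.5,"y":-2,"z":132,"rx":0,"ry":0,"rz":-0.1,"claw":255},
    {"x":1.5,"y":-2,"z":132,"rx":0,"ry":0,"rz":-0.1,"claw":255}
  ]
}}

```text
time_s: 12.0
position: [0.5784, 0.2966, 0.1168]
tcp_rot: [[0.71, 0.704, 0.005], [0.704, -0.711, 0.001], [0.004, 0.003, -1.0]]
force: [-0.4, -0.1, 3.8]
opening: 0.293
grasp_force: 30.0
```

```bash
python3 -c "
from h import *
st()"
```

```text
t 12.0 pos [0.5784 0.2966 0.1168] yaw 44.72 tilt [ 4.9e-03  5.0e-04 -1.0e+00] F [-0.4 -0.1  3.8] op 0.293 gf 30.0 q [17. 41. 84. -0. 54. 63.]
```

Emit:
{"op": "apply_moves", "data": {
  "rows": [
    {"x":0,"y":0,"z":-60,"rx":0,"ry":0,"rz":0,"claw":255},
    {"x":0,"y":0,"z":-120,"rx":0,"ry":0,"rz":0,"claw":255},
    {"x":-40,"y":30,"z":-150,"rx":0,"ry":0,"rz":0,"claw":255},
    {"x":-70,"y":70,"z":-150,"rx":0,"ry":0,"rz":-1.5,"claw":255},
    {"x":-110,"y":110,"z":-150,"rx":0,"ry":0,"rz":-3,"claw":255},
    {"x":-150,"y":150,"z":-150,"rx":0,"ry":0,"rz":-4.5,"claw":255},
    {"x":-190,"y":190,"z":-150,"rx":0,"ry":0,"rz":-6,"claw":255},
    {"x":-230,"y":220,"z":-150,"rx":0,"ry":0,"rz":-7.5,"claw":255},
    {"x":-260,"y":240,"z":-150,"rx":0,"ry":0,"rz":-9,"claw":255},
    {"x":-260,"y":240,"z":-150,"rx":0,"ry":0,"rz":-10,"claw":255}
  ]
}}

```text
time_s: 13.25
position: [0.5606, -0.0598, 0.2651]
tcp_rot: [[-0.254, 0.967, 0.002], [0.967, 0.254, -0.0], [-0.001, 0.002, -1.0]]
force: [0.3, 0.2, -2.0]
opening: 0.292
grasp_force: 30.0
```

```bash
python3 -c "
from h import *
st();go(.3548,-.2895,.20,107.2)"
```

```text
t 13.25 pos [ 0.5606 -0.0598  0.2651] yaw 104.7 tilt [ 1.6e-03 -2.0e-04 -1.0e+00] F [ 0.3  0.2 -2. ] op 0.292 gf 30.0 q [-17.  24.  90.   0.  66. -32.]
xyz [-169.9 -257.4   64.8] r [ 0.01  0.01 -0.42] | t 13.25
```

Emit:
{"op": "apply_moves", "data": {
  "rows": [
    {"x":-170,"y":-257,"z":65,"rx":0,"ry":0,"rz":-0.42,"claw":255},
    {"x":-170,"y":-257,"z":65,"rx":0,"ry":0,"rz":-0.42,"claw":255},
    {"x":-170,"y":-257,"z":65,"rx":0,"ry":0,"rz":-0.42,"claw":255},
    {"x":-170,"y":-257,"z":65,"rx":0,"ry":0,"rz":-0.42,"claw":255},
    {"x":-170,"y":-257,"z":65,"rx":0,"ry":0,"rz":-0.42,"claw":255},
    {"x":-170,"y":-257,"z":65,"rx":0,"ry":0,"rz":-0.42,"claw":255},
    {"x":-170,"y":-257,"z":65,"rx":0,"ry":0,"rz":-0.42,"claw":255},
    {"x":-170,"y":-257,"z":65,"rx":0,"ry":0,"rz":-0.42,"claw":255}
  ]
}}

```text
time_s: 14.25
position: [0.3572, -0.2856, 0.2002]
tcp_rot: [[-0.298, 0.954, 0.004], [0.954, 0.298, 0.0], [-0.001, 0.004, -1.0]]
force: [0.5, -0.7, -3.7]
opening: 0.29
grasp_force: 30.0
```

```bash
python3 -c "
from h import *
st();go(.3548,-.2895,.114,107.2)"
```

```text
t 14.25 pos [ 0.3572 -0.2856  0.2002] yaw 107.36 tilt [ 3.7e-03  4.0e-04 -1.0e+00] F [ 0.5 -0.7 -3.7] op 0.29 gf 30.0 q [-53.  22. 108.   0.  50. -70.]
xyz [-2.9 -3.8 86.2] r [0.03 0.01 0.03] | t 14.25
```

Emit:
{"op": "apply_moves", "data": {
  "rows": [
    {"x":-2.9,"y":-4,"z":50,"rx":0,"ry":0,"rz":0,"claw":255},
    {"x":-2.9,"y":-4,"z":80,"rx":0,"ry":0,"rz":0,"claw":255},
    {"x":-2.9,"y":-4,"z":86,"rx":0,"ry":0,"rz":0,"claw":255},
    {"x":-2.9,"y":-4,"z":86,"rx":0,"ry":0,"rz":0,"claw":255},
    {"x":-2.9,"y":6,"z":86,"rx":0,"ry":0,"rz":0,"claw":255},
    {"x":-2.9,"y":14,"z":86,"rx":0,"ry":0,"rz":0,"claw":255},
    {"x":-2.9,"y":20,"z":86,"rx":0,"ry":0,"rz":0,"claw":255},
    {"x":-2.9,"y":26,"z":86,"rx":0,"ry":0,"rz":0,"claw":255}
  ]
}}

```text
time_s: 15.25
position: [0.3827, -0.2818, 0.1145]
tcp_rot: [[-0.297, 0.955, 0.003], [0.955, 0.297, -0.0], [-0.001, 0.003, -1.0]]
force: [-2.9, -1.4, -0.8]
opening: 0.295
grasp_force: 30.0
```

```bash
cat > tp.py <<'E'
from h import *
s=st();t=np.radians(17.2);q=s['position'][:2];F=s['force']
print('cradle x,y mm',(q@[np.cos(t),np.sin(t)]-.4533)*1000,(q@[-np.sin(t),np.cos(t)]+.2805)*1000,'Fx_c',F[0]*np.cos(t)+F[1]*np.sin(t),'M',s['moment'].round(2))
E
python3 tp.py
```

```text
t 15.25 pos [ 0.3827 -0.2818  0.1145] yaw 107.28 tilt [ 3.3e-03 -4.0e-04 -1.0e+00] F [-2.9 -1.4 -0.8] op 0.295 gf 30.0 q [-50.  32. 110.   0.  38. -67.]
cradle x,y mm -170.99828461853662 -101.85106689730999 Fx_c -3.194322144864686 M [-0.33  0.44 -0.06]
```

Emit:
{"op": "apply_moves", "data": {
  "rows": [
    {"x":0,"y":7,"z":0,"rx":0,"ry":0,"rz":0,"claw":255},
    {"x":0,"y":13,"z":0,"rx":0,"ry":0,"rz":0,"claw":255},
    {"x":0,"y":5,"z":0,"rx":0,"ry":0,"rz":0,"claw":255},
    {"x":0,"y":15,"z":0,"rx":0,"ry":0,"rz":0,"claw":255},
    {"x":0,"y":20,"z":0,"rx":0,"ry":0,"rz":0,"claw":255},
    {"x":0,"y":12,"z":0,"rx":0,"ry":0,"rz":0,"claw":255},
    {"x":0,"y":22,"z":0,"rx":0,"ry":0,"rz":0,"claw":255},
    {"x":0,"y":26,"z":0,"rx":0,"ry":0,"rz":0,"claw":255}
  ]
}}

```text
time_s: 16.25
position: [0.4048, -0.2738, 0.1142]
tcp_rot: [[-0.3, 0.954, -0.004], [0.954, 0.3, 0.001], [0.002, -0.003, -1.0]]
force: [-9.9, -5.4, 2.1]
opening: 0.293
grasp_force: 30.1
```

```bash
python3 tp.py
```

```text
t 16.25 pos [ 0.4048 -0.2738  0.1142] yaw 107.46 tilt [-3.5e-03  9.0e-04 -1.0e+00] F [-9.9 -5.4  2.1] op 0.293 gf 30.1 q [-47.  33. 108.  -0.  40. -64.]
cradle x,y mm -147.61624772130222 -100.77511695702324 Fx_c -11.031392191854627 M [-1.1   2.3  -0.09]
```

Emit:
{"op": "apply_moves", "data": {
  "rows": [
    {"x":0,"y":-6,"z":0,"rx":0,"ry":0,"rz":0,"claw":255},
    {"x":0,"y":4,"z":0,"rx":0,"ry":0,"rz":0,"claw":255},
    {"x":0,"y":8,"z":0,"rx":0,"ry":0,"rz":0,"claw":255},
    {"x":0,"y":2,"z":0,"rx":0,"ry":0,"rz":0,"claw":255},
    {"x":0,"y":10,"z":0,"rx":0,"ry":0,"rz":0,"claw":255},
    {"x":0,"y":14,"z":0,"rx":0,"ry":0,"rz":0,"claw":255},
    {"x":0,"y":14,"z":0,"rx":0,"ry":0,"rz":0,"claw":255}
  ]
}}

```text
time_s: 17.12
position: [0.418, -0.2697, 0.1144]
tcp_rot: [[-0.3, 0.954, -0.004], [0.954, 0.3, 0.001], [0.002, -0.003, -1.0]]
force: [-11.2, -4.2, 3.3]
opening: 0.294
grasp_force: 30.0
```

```bash
python3 tp.py
```

```text
t 17.12 pos [ 0.418  -0.2697  0.1144] yaw 107.43 tilt [-3.6e-03  9.0e-04 -1.0e+00] F [-11.2  -4.2   3.3] op 0.294 gf 30.0 q [-46.  33. 107.  -0.  40. -63.]
cradle x,y mm -133.77745362706565 -100.7717890885932 Fx_c -11.951894892855272 M [-1.17  2.45  0.  ]
```

Close to home now. I'll finish with small increments until the force rises.

Emit:
{"op": "apply_moves", "data": {
  "rows": [
    {"x":0,"y":-4,"z":0,"rx":0,"ry":0,"rz":0,"claw":255},
    {"x":0,"y":2,"z":0,"rx":0,"ry":0,"rz":0,"claw":255},
    {"x":0,"y":4,"z":0,"rx":0,"ry":0,"rz":0,"claw":255},
    {"x":0,"y":4,"z":0,"rx":0,"ry":0,"rz":0,"claw":255}
  ]
}}

```text
time_s: 17.62
position: [0.4215, -0.2686, 0.1144]
tcp_rot: [[-0.3, 0.954, -0.004], [0.954, 0.3, 0.001], [0.002, -0.004, -1.0]]
force: [-12.2, -5.4, 4.8]
opening: 0.292
grasp_force: 30.1
```

```bash
python3 tp.py
```

```text
t 17.62 pos [ 0.4215 -0.2686  0.1144] yaw 107.44 tilt [-4.3e-03  9.0e-04 -1.0e+00] F [-12.2  -5.4   4.8] op 0.292 gf 30.1 q [-45.  33. 106.  -0.  41. -63.]
cradle x,y mm -130.089428171232 -100.7113446778497 Fx_c -13.260624693750325 M [-1.27  2.79 -0.06]
```

Emit:
{"op": "apply_moves", "data": {
  "rows": [
    {"x":0,"y":2,"z":0,"rx":0,"ry":0,"rz":0,"claw":255},
    {"x":0,"y":3,"z":0,"rx":0,"ry":0,"rz":0,"claw":255},
    {"x":0,"y":3,"z":0,"rx":0,"ry":0,"rz":0,"claw":255}
  ]
}}

```text
time_s: 18.0
position: [0.4231, -0.2677, 0.1145]
tcp_rot: [[-0.301, 0.954, -0.007], [0.954, 0.301, 0.001], [0.003, -0.006, -1.0]]
force: [-15.3, -5.8, 7.3]
opening: 0.293
grasp_force: 30.2
```

```bash
python3 tp.py
```

```text
t 18.0 pos [ 0.4231 -0.2677  0.1145] yaw 107.49 tilt [-0.0071  0.0014 -1.    ] F [-15.3  -5.8   7.3] op 0.293 gf 30.2 q [-45.  33. 106.  -0.  41. -62.]
cradle x,y mm -128.2988309245134 -100.29551905146927 Fx_c -16.297411076992088 M [-1.52  3.51 -0.05]
```

Emit:
{"op": "apply_moves", "data": {
  "rows": [
    {"x":0,"y":2,"z":0,"rx":0,"ry":0,"rz":0,"claw":255},
    {"x":0,"y":4,"z":0,"rx":0,"ry":0,"rz":0,"claw":255},
    {"x":0,"y":4,"z":0,"rx":0,"ry":0,"rz":0,"claw":255}
  ]
}}

```text
time_s: 18.38
position: [0.4252, -0.2662, 0.1147]
tcp_rot: [[-0.302, 0.953, -0.011], [0.953, 0.302, 0.002], [0.005, -0.01, -1.0]]
force: [-20.3, -8.2, 11.4]
opening: 0.302
grasp_force: 30.5
```

```bash
python3 tp.py
```

```text
t 18.38 pos [ 0.4252 -0.2662  0.1147] yaw 107.58 tilt [-0.0109  0.0021 -0.9999] F [-20.3  -8.2  11.4] op 0.302 gf 30.5 q [-45.  33. 106.  -1.  41. -62.]
cradle x,y mm -125.86783469738222 -99.52790282184255 Fx_c -21.868018630691367 M [-1.74  4.51 -0.06]
```

Emit:
{"op": "apply_moves", "data": {
  "rows": [
    {"x":0,"y":-12,"z":0,"rx":0,"ry":0,"rz":0,"claw":255},
    {"x":0,"y":-30,"z":0,"rx":0,"ry":0,"rz":0,"claw":255},
    {"x":0,"y":-30,"z":-50,"rx":0,"ry":0,"rz":0,"claw":255},
    {"x":-40,"y":0,"z":-110,"rx":0,"ry":0,"rz":0,"claw":255},
    {"x":-80,"y":40,"z":-150,"rx":0,"ry":0,"rz":0,"claw":255},
    {"x":-80,"y":40,"z":-150,"rx":0,"ry":0,"rz":0,"claw":255},
    {"x":-80,"y":40,"z":-150,"rx":0,"ry":0,"rz":0,"claw":255}
  ]
}}

```text
time_s: 19.25
position: [0.4941, -0.3322, 0.2656]
tcp_rot: [[-0.297, 0.955, 0.007], [0.955, 0.297, -0.002], [-0.004, 0.006, -1.0]]
force: [-1.3, 1.0, -3.2]
opening: 0.292
grasp_force: 29.9
```

```bash
python3 tp.py; python3 - <<'E'
from h import *
p=camera_params('wrist'); im,d=capture('wrist'); save('w8',cv2.resize(im[:230],None,fx=1.5,fy=1.5)); np.savez('w8',im=im,d=d,w=world('wrist',d,p))
import pickle; pickle.dump(p,open('w8p.pkl','wb'))
E
```

```text
t 19.25 pos [ 0.4941 -0.3322  0.2656] yaw 107.26 tilt [ 0.0071 -0.0024 -1.    ] F [-1.3  1.  -3.2] op 0.292 gf 29.9 q [-45.  27.  86.   0.  67. -62.]
cradle x,y mm -79.56395112212422 -182.9798663307217 Fx_c -0.9721576411623276 M [ 0.   -0.09 -0.01]
```

View pics/w8.png

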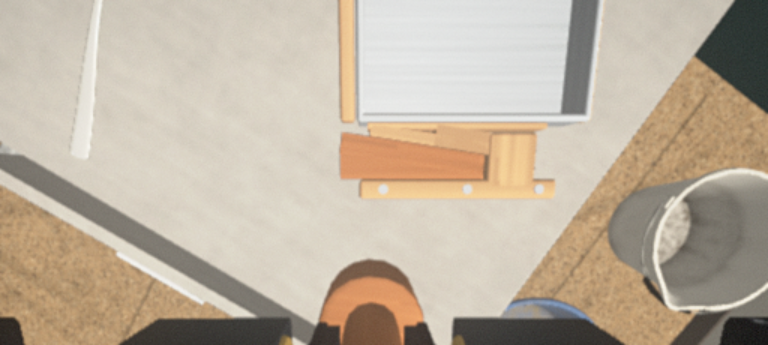

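The wedge looks home: its tip meets the end stop at (487,165), its tail is at (341,155), and the jaw is pushed to the pan. I'll check the numbers.

```bash
python3 - <<'E'
from h import *
import pickle
p=pickle.load(open('w8p.pkl','rb'));A=np.load('w8.npz');im=A['im'];hsv=cv2.cvtColor(im,cv2.COLOR_RGB2HSV).astype(int)
for r in (105,112): print(r,[tuple(hsv[r,c,:2]) for c in range(316,332)])
t=np.radians(17.2)
P=ray(p,np.array([227.,324,240,240]),np.array([104.,112,120.5,133]),.031)[:,:2];print((P@[np.cos(t),np.sin(t)]-.4533)*1000,(P@[-np.sin(t),np.cos(t)]+.2805)*1000)
w=A['w'];m=(A['d']>0)&(w[...,2]>.041)&(w[...,2]<.05)&(w[...,0]>.38)&(w[...,1]<0);print(cv2.minAreaRect(w[m][:,:2].astype(np.float32)*1000))
go(.5784,.2966,.26,45)
E
```

```text
105 [(np.int64(12), np.int64(130)), (np.int64(11), np.int64(135)), (np.int64(12), np.int64(138)), (np.int64(11), np.int64(134)), (np.int64(13), np.int64(134)), (np.int64(12), np.int64(135)), (np.int64(13), np.int64(129)), (np.int64(13), np.int64(101)), (np.int64(13), np.int64(84)), (np.int64(15), np.int64(94)), (np.int64(15), np.int64(98)), (np.int64(15), np.int64(109)), (np.int64(17), np.int64(101)), (np.int64(15), np.int64(101)), (np.int64(16), np.int64(104)), (np.int64(16), np.int64(104))]
112 [(np.int64(12), np.int64(132)), (np.int64(12), np.int64(133)), (np.int64(12), np.int64(135)), (np.int64(12), np.int64(134)), (np.int64(12), np.int64(135)), (np.int64(12), np.int64(131)), (np.int64(12), np.int64(116)), (np.int64(14), np.int64(88)), (np.int64(15), np.int64(87)), (np.int64(14), np.int64(97)), (np.int64(14), np.int64(105)), (np.int64(16), np.int64(105)), (np.int64(17), np.int64(100)), (np.int64(16), np.int64(102)), (np.int64(15), np.int64(100)), (np.int64(16), np.int64(104))]
[-103.27234153   17.27117746  -87.33361771  -87.41352496] [ -99.84961793 -109.19761332 -119.61108089 -134.97195928]
((526.4508666992188, -164.5803680419922), (182.13543701171875, 82.7398681640625), 17.420793533325195)
xyz [573.5 268.4   5. ] r [ 0.03 -0.02 10.38] | t 19.3
```

Emit:
{"op": "apply_moves", "data": {
  "rows": [
    {"x":573,"y":268,"z":0,"rx":0.03,"ry":0,"rz":10.4,"claw":255},
    {"x":573,"y":268,"z":0,"rx":0.03,"ry":0,"rz":10.4,"claw":255},
    {"x":573,"y":268,"z":0,"rx":0.03,"ry":0,"rz":10.4,"claw":255},
    {"x":573,"y":268,"z":0,"rx":0.03,"ry":0,"rz":10.4,"claw":255},
    {"x":573,"y":268,"z":0,"rx":0.03,"ry":0,"rz":10.4,"claw":255},
    {"x":573,"y":268,"z":0,"rx":0.03,"ry":0,"rz":10.4,"claw":255},
    {"x":573,"y":268,"z":0,"rx":0.03,"ry":0,"rz":10.4,"claw":255},
    {"x":573,"y":268,"z":0,"rx":0.03,"ry":0,"rz":10.4,"claw":255},
    {"x":573,"y":268,"z":0,"rx":0.03,"ry":0,"rz":10.4,"claw":255},
    {"x":573,"y":268,"z":0,"rx":0.03,"ry":0,"rz":10.4,"claw":255}
  ]
}}

```text
time_s: 20.55
position: [0.572, 0.2636, 0.2628]
tcp_rot: [[0.709, 0.705, -0.004], [0.705, -0.709, -0.0], [-0.003, -0.003, -1.0]]
force: [1.5, -0.2, -1.6]
opening: 0.292
grasp_force: 29.9
```

```bash
python3 -c "
from h import *
st();go(.5784,.2966,.125,45)"
```

```text
t 20.55 pos [0.572  0.2636 0.2628] yaw 44.83 tilt [-4.e-03 -3.e-04 -1.e+00] F [ 1.5 -0.2 -1.6] op 0.292 gf 29.9 q [15. 30. 80.  0. 70. 60.]
xyz [ 28.3 -18.5 137.8] r [-0.03  0.03 -0.03] | t 20.55
```

Emit:
{"op": "apply_moves", "data": {
  "rows": [
    {"x":28,"y":-18.5,"z":0,"rx":0,"ry":0.03,"rz":0,"claw":255},
    {"x":28,"y":-18.5,"z":0,"rx":0,"ry":0.03,"rz":0,"claw":255},
    {"x":28,"y":-18.5,"z":50,"rx":0,"ry":0.03,"rz":0,"claw":255},
    {"x":28,"y":-18.5,"z":100,"rx":0,"ry":0.03,"rz":0,"claw":255},
    {"x":28,"y":-18.5,"z":130,"rx":0,"ry":0.03,"rz":0,"claw":255},
    {"x":28,"y":-18.5,"z":140,"rx":0,"ry":0.03,"rz":0,"claw":255},
    {"x":28,"y":-18.5,"z":143,"rx":0,"ry":0.03,"rz":0,"claw":255},
    {"x":28,"y":-18.5,"z":145,"rx":0,"ry":0.03,"rz":0,"claw":255},
    {"x":28,"y":-18.5,"z":145,"rx":0,"ry":0.03,"rz":0,"claw":255}
  ]
}}

```text
time_s: 21.68
position: [0.5818, 0.2954, 0.1213]
tcp_rot: [[0.709, 0.705, 0.005], [0.705, -0.709, 0.004], [0.006, 0.001, -1.0]]
force: [0.1, -0.0, -2.8]
opening: 0.291
grasp_force: 30.0
```

```bash
python3 -c "
from h import *
st()"
```

```text
t 21.68 pos [0.5818 0.2954 0.1213] yaw 44.84 tilt [ 0.005   0.0037 -1.    ] F [ 0.1 -0.  -2.8] op 0.291 gf 30.0 q [17. 41. 84.  0. 55. 62.]
```

Emit:
{"op": "apply_moves", "data": {
  "rows": [
    {"x":0,"y":0,"z":2,"rx":0,"ry":0,"rz":0,"claw":255},
    {"x":0,"y":0,"z":4,"rx":0,"ry":0,"rz":0,"claw":255},
    {"x":0,"y":0,"z":4,"rx":0,"ry":0,"rz":0,"claw":255}
  ]
}}

```text
time_s: 22.05
position: [0.5815, 0.2956, 0.1175]
tcp_rot: [[0.709, 0.705, 0.004], [0.705, -0.709, 0.003], [0.005, 0.001, -1.0]]
force: [-2.5, -0.4, 4.3]
opening: 0.293
grasp_force: 30.0
```

Emit:
{"op": "apply_moves", "data": {
  "rows": [
    {"x":0,"y":0,"z":0,"rx":0,"ry":0,"rz":0,"claw":140},
    {"x":0,"y":0,"z":0,"rx":0,"ry":0,"rz":0,"claw":90},
    {"x":0,"y":0,"z":0,"rx":0,"ry":0,"rz":0,"claw":90},
    {"x":0,"y":0,"z":0,"rx":0,"ry":0,"rz":0,"claw":90},
    {"x":0,"y":0,"z":-40,"rx":0,"ry":0,"rz":0,"claw":90},
    {"x":0,"y":0,"z":-90,"rx":0,"ry":0,"rz":0,"claw":90},
    {"x":0,"y":0,"z":-140,"rx":0,"ry":0,"rz":0,"claw":90},
    {"x":-50,"y":50,"z":-170,"rx":0,"ry":0,"rz":0,"claw":90},
    {"x":-100,"y":100,"z":-170,"rx":0,"ry":0,"rz":0,"claw":90},
    {"x":-100,"y":100,"z":-170,"rx":0,"ry":0,"rz":0,"claw":90}
  ]
}}

```text
time_s: 23.3
position: [0.5803, 0.1506, 0.2862]
tcp_rot: [[0.711, 0.703, 0.004], [0.703, -0.711, 0.003], [0.004, 0.001, -1.0]]
force: [-0.0, -0.3, -0.2]
opening: 0.65
grasp_force: 0.0
```

```bash
cat > bulbs.py <<'E'
from h import *
p=camera_params('scene');im,d=capture('scene');w=world('scene',d,p);np.savez('sc',im=im,d=d,w=w)
X,Y,Z=w[...,0],w[...,1],w[...,2]
t=np.radians(17.2);a=(X*np.cos(t)+Y*np.sin(t)-.4533)*1000;b=(-X*np.sin(t)+Y*np.cos(t)+.2805)*1000
hsv=cv2.cvtColor(im,cv2.COLOR_RGB2HSV).astype(int)
m=(d>0)&(Z>.012)&(Z<.07)&(X>.32)&(X<.66)&(b>-72)&(Y<.22)&(hsv[...,0]<25)&(hsv[...,1]<110)&(hsv[...,2]>110)
k,l,s,c=cv2.connectedComponentsWithStats(m.astype(np.uint8))
for i in range(1,k):
    if s[i,4]>40:
        q=l==i;print('bulb px',s[i,4],c[i].round(),'cradle x',a[q].min().round(),a[q].max().round(),'y',b[q].min().round(),b[q].max().round(),'z',Z[q].max().round(3))
q=(d>0)&(Z>.143)&(Z<.158)&(abs(X-.58)<.04)&(abs(Y-.296)<.04);print('pestle knob',X[q].mean(),Y[q].mean(),q.sum())
E
python3 bulbs.py; python3 -c "
from h import *
st();go(.46,.2869,.26,90);go(.46,.2869,.26,92.3)"
```

```text
bulb px 246 [247. 174.] cradle x -40.0 19.0 y 234.0 282.0 z 0.056
bulb px 261 [228. 189.] cradle x -65.0 -10.0 y 159.0 213.0 z 0.055
bulb px 391 [258. 198.] cradle x 30.0 80.0 y 143.0 235.0 z 0.047
bulb px 54 [257. 232.] cradle x 88.0 107.0 y 58.0 89.0 z 0.045
bulb px 220 [245. 262.] cradle x 95.0 108.0 y -71.0 58.0 z 0.02
pestle knob 0.581996797820205 0.28587823505267207 30
t 23.35 pos [0.5804 0.1492 0.2859] yaw 44.63 tilt [ 0.0029  0.0011 -1.    ] F [ 0.1 -0.8 -0.6] op 0.643 gf 0.0 q [ 4. 26. 83.  0. 71. 49.]
xyz [  10.9 -182.6   25.7] r [ 0.02 -0.02 -7.56] | t 23.35
xyz [  10.9 -182.6   25.7] r [ 0.02 -0.02 -7.95] | t 23.35
```

```bash
python3 - <<'E'
from h import *
W=[]
for n in('scene0','side0'):
    A=np.load(n+'.npz');W.append(A['w'][A['d']>0])
W=np.vstack(W);W=W[(W[:,2]>.1)&(W[:,2]<.42)&(W[:,0]>.3)&(W[:,1]>.1)]
c=np.array([.46,.287])
for yaw in [-30,-15,0,2,15,30,45,60,75,90,92,105,120,150,165]:
    t=np.radians(yaw);ex=np.array([np.cos(t),np.sin(t)]);ey=np.array([np.sin(t),-np.cos(t)])
    d=(W[:,:2]-c);a,b=d@ex,d@ey
    def o(a0,a1,b0,b1,z0,z1):
        D=np.hypot(np.maximum(0,np.maximum(a0-a,a-a1)),np.maximum(0,np.maximum(b0-b,b-b1)));D[(W[:,2]<z0)|(W[:,2]>z1)]=9;i=D.argmin();return D[i].round(3),W[i].round(2).tolist()
    print(yaw,'body',*o(-.0375,.0375,-.095,.095,.178,.28),'cam',*o(.03,.085,-.035,.035,.22,.33))
E
```

```text
-30 body 0.048 [0.5, 0.43, 0.26] cam 0.065 [0.6, 0.31, 0.31]
-15 body 0.052 [0.5, 0.43, 0.26] cam 0.054 [0.6, 0.32, 0.32]
0 body 0.045 [0.5, 0.43, 0.26] cam 0.045 [0.58, 0.35, 0.31]
2 body 0.045 [0.5, 0.43, 0.26] cam 0.044 [0.57, 0.36, 0.33]
15 body 0.05 [0.5, 0.43, 0.26] cam 0.039 [0.56, 0.37, 0.33]
30 body 0.057 [0.46, 0.44, 0.26] cam 0.033 [0.5, 0.39, 0.33]
45 body 0.071 [0.44, 0.45, 0.22] cam 0.012 [0.49, 0.38, 0.33]
60 body 0.091 [0.43, 0.45, 0.22] cam 0.0 [0.47, 0.38, 0.31]
75 body 0.109 [0.5, 0.43, 0.26] cam 0.0 [0.45, 0.38, 0.33]
90 body 0.09 [0.58, 0.41, 0.19] cam 0.002 [0.44, 0.37, 0.3]
92 body 0.088 [0.58, 0.41, 0.19] cam 0.002 [0.46, 0.37, 0.33]
105 body 0.072 [0.56, 0.42, 0.19] cam 0.0 [0.41, 0.36, 0.33]
120 body 0.058 [0.54, 0.42, 0.24] cam 0.0 [0.41, 0.36, 0.3]
150 body 0.048 [0.5, 0.43, 0.26] cam 0.0 [0.41, 0.36, 0.31]
165 body 0.052 [0.5, 0.43, 0.26] cam 0.018 [0.41, 0.36, 0.31]
```

```bash
python3 -c "
from h import *
go(.4598,.2869,.25,2.3)"
```

```text
xyz [  10.8 -182.8   35.7] r [ 0.   -0.03  7.05] | t 23.35
```

Emit:
{"op": "apply_moves", "data": {
  "rows": [
    {"x":11,"y":-183,"z":10,"rx":0,"ry":-0.03,"rz":7.05,"claw":70},
    {"x":11,"y":-183,"z":10,"rx":0,"ry":-0.03,"rz":7.05,"claw":70},
    {"x":11,"y":-183,"z":10,"rx":0,"ry":-0.03,"rz":7.05,"claw":70},
    {"x":11,"y":-183,"z":10,"rx":0,"ry":-0.03,"rz":7.05,"claw":70},
    {"x":11,"y":-183,"z":36,"rx":0,"ry":-0.03,"rz":7.05,"claw":70},
    {"x":11,"y":-183,"z":36,"rx":0,"ry":-0.03,"rz":7.05,"claw":70},
    {"x":11,"y":-183,"z":36,"rx":0,"ry":-0.03,"rz":7.05,"claw":70}
  ]
}}

```text
time_s: 24.22
position: [0.4593, 0.2917, 0.2497]
tcp_rot: [[0.999, 0.045, -0.0], [0.045, -0.999, 0.002], [0.0, -0.002, -1.0]]
force: [0.3, 0.3, -0.6]
opening: 0.723
grasp_force: 0.0
```

```bash
python3 -c "
from h import *
st();go(.4598,.2869,.134,2.3)"
```

```text
t 24.23 pos [0.4593 0.2917 0.2497] yaw 2.58 tilt [-0.      0.0022 -1.    ] F [ 0.3  0.3 -0.6] op 0.723 gf 0.0 q [ 21.  24.  94.   0.  62. 108.]
xyz [  0.3   5.1 115.7] r [-0.02 -0.    0.05] | t 24.23
```

Emit:
{"op": "apply_moves", "data": {
  "rows": [
    {"x":0.3,"y":4,"z":0,"rx":0,"ry":0,"rz":0.05,"claw":70},
    {"x":0.3,"y":4,"z":50,"rx":0,"ry":0,"rz":0.05,"claw":70},
    {"x":0.3,"y":4,"z":95,"rx":0,"ry":0,"rz":0.05,"claw":70},
    {"x":0.3,"y":4,"z":114,"rx":0,"ry":0,"rz":0.05,"claw":70},
    {"x":0.3,"y":4,"z":116,"rx":0,"ry":0,"rz":0.05,"claw":70},
    {"x":0.3,"y":4,"z":116,"rx":0,"ry":0,"rz":0.05,"claw":255},
    {"x":0.3,"y":4,"z":116,"rx":0,"ry":0,"rz":0.05,"claw":255},
    {"x":0.3,"y":4,"z":116,"rx":0,"ry":0,"rz":0.05,"claw":255},
    {"x":0.3,"y":4,"z":116,"rx":0,"ry":0,"rz":0.05,"claw":255}
  ]
}}

```text
time_s: 25.35
position: [0.4598, 0.2874, 0.1342]
tcp_rot: [[0.999, 0.039, 0.001], [0.039, -0.999, 0.002], [0.001, -0.002, -1.0]]
force: [0.2, -0.0, -0.5]
opening: 0.358
grasp_force: 0.0
```

```bash
python3 -c "
from h import *
st()"
```

```text
t 25.35 pos [0.4598 0.2874 0.1342] yaw 2.25 tilt [ 0.001   0.0022 -1.    ] F [ 0.2 -0.  -0.5] op 0.358 gf 0.0 q [ 20.  33. 100.   0.  47. 108.]
```

Emit:
{"op": "apply_moves", "data": {
  "rows": [
    {"x":0,"y":0,"z":0,"rx":0,"ry":0,"rz":0,"claw":255},
    {"x":0,"y":0,"z":0,"rx":0,"ry":0,"rz":0,"claw":255},
    {"x":0,"y":0,"z":0,"rx":0,"ry":0,"rz":0,"claw":255}
  ]
}}

```text
time_s: 25.72
position: [0.4597, 0.2873, 0.1338]
tcp_rot: [[0.999, 0.039, 0.0], [0.039, -0.999, 0.002], [0.0, -0.002, -1.0]]
force: [-1.0, -0.3, 3.3]
opening: 0.297
grasp_force: 30.0
```

```bash
python3 -c "
from h import *
st()"
```

```text
t 25.73 pos [0.4597 0.2873 0.1338] yaw 2.24 tilt [ 2.0e-04  1.8e-03 -1.0e+00] F [-1.  -0.3  3.3] op 0.297 gf 30.0 q [ 20.  33. 100.   0.  47. 108.]
```

Emit:
{"op": "apply_moves", "data": {
  "rows": [
    {"x":0,"y":0,"z":-40,"rx":0,"ry":0,"rz":0,"claw":255},
    {"x":0,"y":0,"z":-90,"rx":0,"ry":0,"rz":0,"claw":255},
    {"x":0,"y":0,"z":-120,"rx":0,"ry":0,"rz":0,"claw":255},
    {"x":0,"y":0,"z":-120,"rx":0,"ry":0,"rz":0,"claw":255}
  ]
}}

```text
time_s: 26.22
position: [0.4607, 0.2875, 0.2553]
tcp_rot: [[0.999, 0.039, 0.005], [0.039, -0.999, 0.004], [0.005, -0.003, -1.0]]
force: [0.3, 0.0, -3.0]
opening: 0.296
grasp_force: 30.0
```

```bash
cat > bulbs.py <<'E'
from h import *
t=np.radians(17.2)
def look(n,zmin=.03,show=True):
    p=camera_params(n);im,d=capture(n);w=world(n,d,p)
    X,Y,Z=w[...,0],w[...,1],w[...,2]
    a=(X*np.cos(t)+Y*np.sin(t)-.4533)*1000;b=(-X*np.sin(t)+Y*np.cos(t)+.2805)*1000
    hsv=cv2.cvtColor(im,cv2.COLOR_RGB2HSV).astype(int)
    m=(d>0)&(Z>zmin)&(Z<.075)&(abs(a)<140)&(b>-72)&(b<330)&(hsv[...,0]<25)&(hsv[...,1]<110)&(hsv[...,1]>15)&(hsv[...,2]>100)
    k,l,s,c=cv2.connectedComponentsWithStats(m.astype(np.uint8),connectivity=4)
    for i in range(1,k):
        if s[i,4]>20:
            q=l==i;print(n,'n',s[i,4],'px',c[i].round(),'cradle x',a[q].min().round(),a[q].max().round(),'y',b[q].min().round(),b[q].max().round(),'z',Z[q].max().round(3))
    return im
if __name__=='__main__':
    for n in('scene','side'): save(n+'b',look(n))
    st()
E
python3 bulbs.py
```

```text
scene n 156 px [247. 172.] cradle x -34.0 16.0 y 236.0 282.0 z 0.055
scene n 174 px [228. 186.] cradle x -62.0 -12.0 y 163.0 212.0 z 0.056
scene n 91 px [260. 189.] cradle x 33.0 69.0 y 195.0 225.0 z 0.049
scene n 108 px [255. 201.] cradle x 38.0 75.0 y 146.0 182.0 z 0.049
side n 190 px [261. 164.] cradle x -36.0 15.0 y 235.0 284.0 z 0.059
side n 205 px [241. 178.] cradle x -63.0 -13.0 y 158.0 212.0 z 0.06
side n 117 px [275. 182.] cradle x 30.0 70.0 y 191.0 230.0 z 0.051
side n 128 px [269. 193.] cradle x 37.0 73.0 y 144.0 184.0 z 0.053
t 26.32 pos [0.4585 0.2866 0.2522] yaw 2.24 tilt [-2.6e-03  9.0e-04 -1.0e+00] F [-0.8 -0.8 -3.1] op 0.295 gf 30.0 q [ 20.  23.  94.   0.  63. 108.]
```

View pics/sideb.png

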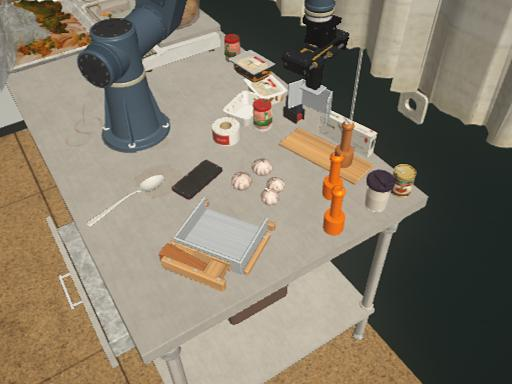

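The side view shows the pestle upright on the board at (347,145) and the scraper in hand at (315,95). The bulbs are at (261,164), (241,178), (275,182) and (269,193), so one has been knocked. I'll sweep the right pair first, then the left pair.

```bash
cat >> h.py <<'E'
def cr(a,b):
    t=np.radians(17.2);u,v=.4533+a/1000,-.2805+b/1000
    return u*np.cos(t)-v*np.sin(t),u*np.sin(t)+v*np.cos(t)
def goc(a,b,z,yaw=17.2): go(*cr(a,b),z,yaw)
E
python3 -c "
from h import *
goc(72,230,.25)"
```

```text
xyz [ 51.2 181.7   1.9] r [-0.01  0.02 -2.49] | t 26.32
```

Emit:
{"op": "apply_moves", "data": {
  "rows": [
    {"x":51,"y":182,"z":2,"rx":0,"ry":0,"rz":-2.5,"claw":255},
    {"x":51,"y":182,"z":2,"rx":0,"ry":0,"rz":-2.5,"claw":255},
    {"x":51,"y":182,"z":2,"rx":0,"ry":0,"rz":-2.5,"claw":255},
    {"x":51,"y":182,"z":2,"rx":0,"ry":0,"rz":-2.5,"claw":255},
    {"x":51,"y":182,"z":2,"rx":0,"ry":0,"rz":-2.5,"claw":255},
    {"x":51,"y":182,"z":2,"rx":0,"ry":0,"rz":-2.5,"claw":255}
  ]
}}

```text
time_s: 27.08
position: [0.5165, 0.1084, 0.2502]
tcp_rot: [[0.955, 0.298, -0.003], [0.298, -0.955, 0.002], [-0.002, -0.003, -1.0]]
force: [-0.5, 0.5, -3.2]
opening: 0.296
grasp_force: 30.0
```

```bash
python3 -c "
from h import *
st();goc(72,230,.13)"; python3 bulbs.py
```

```text
t 27.07 pos [0.5165 0.1084 0.2502] yaw 17.32 tilt [-0.0029  0.0024 -1.    ] F [-0.5  0.5 -3.2] op 0.296 gf 30.0 q [-0. 23. 96.  0. 62. 72.]
xyz [1.000e-01 1.700e+00 1.202e+02] r [-0.03  0.02  0.02] | t 27.07
scene n 159 px [247. 172.] cradle x -34.0 17.0 y 237.0 280.0 z 0.056
scene n 174 px [228. 186.] cradle x -63.0 -13.0 y 162.0 210.0 z 0.057
scene n 96 px [260. 189.] cradle x 33.0 70.0 y 195.0 230.0 z 0.051
scene n 102 px [255. 201.] cradle x 38.0 75.0 y 150.0 185.0 z 0.048
side n 184 px [261. 164.] cradle x -36.0 18.0 y 236.0 283.0 z 0.054
side n 198 px [240. 178.] cradle x -63.0 -14.0 y 159.0 209.0 z 0.059
side n 112 px [275. 182.] cradle x 31.0 70.0 y 193.0 229.0 z 0.052
side n 126 px [269. 193.] cradle x 37.0 72.0 y 145.0 184.0 z 0.051
t 27.18 pos [0.5168 0.1086 0.2508] yaw 17.37 tilt [-0.0013  0.0021 -1.    ] F [-0.4  0.1 -2.8] op 0.295 gf 30.0 q [-0. 23. 96.  0. 62. 72.]
```

Emit:
{"op": "apply_moves", "data": {
  "rows": [
    {"x":0,"y":0,"z":50,"rx":0,"ry":0,"rz":0,"claw":255},
    {"x":0,"y":0,"z":100,"rx":0,"ry":0,"rz":0,"claw":255},
    {"x":0,"y":0,"z":119,"rx":0,"ry":0,"rz":0,"claw":255},
    {"x":0,"y":0,"z":121.5,"rx":0,"ry":0,"rz":0,"claw":255},
    {"x":0,"y":0,"z":121.5,"rx":0,"ry":0,"rz":0,"claw":255}
  ]
}}

```text
time_s: 27.8
position: [0.5183, 0.1081, 0.1304]
tcp_rot: [[0.955, 0.298, 0.002], [0.298, -0.955, 0.002], [0.002, -0.001, -1.0]]
force: [0.2, -0.1, -3.0]
opening: 0.297
grasp_force: 30.0
```

Emit:
{"op": "apply_moves", "data": {
  "rows": [
    {"x":0,"y":10,"z":0,"rx":0,"ry":0,"rz":0,"claw":255},
    {"x":0,"y":20,"z":0,"rx":0,"ry":0,"rz":0,"claw":255},
    {"x":0,"y":30,"z":0,"rx":0,"ry":0,"rz":0,"claw":255},
    {"x":0,"y":40,"z":0,"rx":0,"ry":0,"rz":0,"claw":255},
    {"x":0,"y":50,"z":0,"rx":0,"ry":0,"rz":0,"claw":255},
    {"x":0,"y":60,"z":0,"rx":0,"ry":0,"rz":0,"claw":255},
    {"x":0,"y":70,"z":0,"rx":0,"ry":0,"rz":0,"claw":255},
    {"x":0,"y":80,"z":0,"rx":0,"ry":0,"rz":0,"claw":255},
    {"x":0,"y":90,"z":0,"rx":0,"ry":0,"rz":0,"claw":255},
    {"x":0,"y":100,"z":0,"rx":0,"ry":0,"rz":0,"claw":255}
  ]
}}

```text
time_s: 29.05
position: [0.5475, 0.0113, 0.1296]
tcp_rot: [[0.955, 0.296, -0.0], [0.296, -0.955, 0.002], [0.0, -0.002, -1.0]]
force: [-0.6, 2.1, -2.0]
opening: 0.3
grasp_force: 30.0
```

```bash
python3 bulbs.py; python3 tp.py
```

```text
scene n 59 px [224. 185.] cradle x -61.0 -37.0 y 164.0 209.0 z 0.056
scene n 107 px [247. 212.] cradle x 32.0 68.0 y 105.0 140.0 z 0.048
scene n 119 px [243. 226.] cradle x 39.0 75.0 y 58.0 93.0 z 0.05
side n 67 px [235. 179.] cradle x -64.0 -26.0 y 158.0 193.0 z 0.059
side n 132 px [260. 205.] cradle x 30.0 68.0 y 97.0 138.0 z 0.051
side n 148 px [254. 218.] cradle x 35.0 76.0 y 55.0 93.0 z 0.052
t 29.15 pos [0.5482 0.0105 0.1297] yaw 17.2 tilt [ 1.4e-03  7.0e-04 -1.0e+00] F [-0.2  0.2 -2.7] op 0.295 gf 30.0 q [-11.  34.  99.   0.  47.  62.]
t 29.15 pos [0.5482 0.0105 0.1297] yaw 17.2 tilt [ 1.4e-03  7.0e-04 -1.0e+00] F [-0.2  0.2 -2.7] op 0.295 gf 30.0 q [-11.  34.  99.   0.  47.  62.]
cradle x,y mm 73.49120212438959 128.37557164445565 Fx_c -0.09219833850448908 M [-0.06 -0.04 -0.01]
```

Emit:
{"op": "apply_moves", "data": {
  "rows": [
    {"x":-12,"y":2,"z":0,"rx":0,"ry":0,"rz":0,"claw":255},
    {"x":-25,"y":4,"z":0,"rx":0,"ry":0,"rz":0,"claw":255},
    {"x":-38,"y":5,"z":0,"rx":0,"ry":0,"rz":0,"claw":255},
    {"x":-50,"y":6,"z":0,"rx":0,"ry":0,"rz":0,"claw":255},
    {"x":-61,"y":6,"z":0,"rx":0,"ry":0,"rz":0,"claw":255},
    {"x":-61,"y":15,"z":0,"rx":0,"ry":0,"rz":0,"claw":255},
    {"x":-61,"y":25,"z":0,"rx":0,"ry":0,"rz":0,"claw":255},
    {"x":-61,"y":35,"z":0,"rx":0,"ry":0,"rz":0,"claw":255},
    {"x":-61,"y":45,"z":0,"rx":0,"ry":0,"rz":0,"claw":255}
  ]
}}

```text
time_s: 30.28
position: [0.503, -0.05, 0.1294]
tcp_rot: [[0.955, 0.296, 0.0], [0.296, -0.955, 0.002], [0.001, -0.002, -1.0]]
force: [0.5, 1.0, -2.4]
opening: 0.298
grasp_force: 30.0
```

```bash
python3 bulbs.py; python3 tp.py
```

```text
scene n 87 px [250. 172.] cradle x -14.0 14.0 y 238.0 281.0 z 0.056
scene n 121 px [231. 222.] cradle x 6.0 43.0 y 59.0 92.0 z 0.05
scene n 119 px [237. 235.] cradle x 36.0 75.0 y 25.0 61.0 z 0.05
side n 133 px [263. 165.] cradle x -21.0 16.0 y 233.0 280.0 z 0.058
side n 149 px [243. 214.] cradle x 4.0 43.0 y 52.0 93.0 z 0.051
side n 157 px [248. 227.] cradle x 35.0 77.0 y 20.0 60.0 z 0.054
t 30.38 pos [ 0.5035 -0.0506  0.1295] yaw 17.18 tilt [ 1.5e-03  9.0e-04 -1.0e+00] F [-0.  -0.3 -3.2] op 0.297 gf 30.0 q [-18.  32. 105.   0.  43.  54.]
t 30.38 pos [ 0.5035 -0.0506  0.1295] yaw 17.18 tilt [ 1.5e-03  9.0e-04 -1.0e+00] F [-0.  -0.3 -3.2] op 0.297 gf 30.0 q [-18.  32. 105.   0.  43.  54.]
cradle x,y mm 12.711684205726659 83.2248501709143 Fx_c -0.08617401675139967 M [-0.05  0.01 -0.03]
```

Emit:
{"op": "apply_moves", "data": {
  "rows": [
    {"x":0,"y":10,"z":0,"rx":0,"ry":0,"rz":0,"claw":255},
    {"x":0,"y":20,"z":0,"rx":0,"ry":0,"rz":0,"claw":255},
    {"x":0,"y":30,"z":0,"rx":0,"ry":0,"rz":0,"claw":255},
    {"x":0,"y":40,"z":0,"rx":0,"ry":0,"rz":0,"claw":255},
    {"x":0,"y":50,"z":0,"rx":0,"ry":0,"rz":0,"claw":255},
    {"x":0,"y":60,"z":0,"rx":0,"ry":0,"rz":0,"claw":255},
    {"x":0,"y":70,"z":0,"rx":0,"ry":0,"rz":0,"claw":255},
    {"x":0,"y":80,"z":0,"rx":0,"ry":0,"rz":0,"claw":255},
    {"x":0,"y":90,"z":0,"rx":0,"ry":0,"rz":0,"claw":255},
    {"x":0,"y":95,"z":0,"rx":0,"ry":0,"rz":0,"claw":255}
  ]
}}

```text
time_s: 31.62
position: [0.5296, -0.1384, 0.1291]
tcp_rot: [[0.956, 0.295, -0.003], [0.295, -0.956, 0.007], [-0.001, -0.007, -1.0]]
force: [-0.8, 8.8, 2.1]
opening: 0.296
grasp_force: 30.1
```

```bash
python3 bulbs.py; python3 tp.py
```

```text
scene n 153 px [247. 172.] cradle x -35.0 14.0 y 238.0 282.0 z 0.055
scene n 129 px [216. 249.] cradle x 5.0 41.0 y -31.0 4.0 z 0.048
scene n 130 px [222. 263.] cradle x 38.0 76.0 y -63.0 -32.0 z 0.051
side n 183 px [261. 164.] cradle x -36.0 14.0 y 230.0 285.0 z 0.058
side n 47 px [246. 180.] cradle x -28.0 -12.0 y 172.0 200.0 z 0.046
side n 161 px [226. 239.] cradle x 5.0 44.0 y -35.0 4.0 z 0.052
side n 154 px [232. 252.] cradle x 35.0 76.0 y -71.0 -30.0 z 0.051
t 31.73 pos [ 0.5295 -0.1382  0.1291] yaw 17.19 tilt [-0.0027  0.0064 -1.    ] F [-0.9  5.8 -0.2] op 0.298 gf 30.0 q [-26.  34.  99.   0.  47.  46.]
t 31.73 pos [ 0.5295 -0.1382  0.1291] yaw 17.19 tilt [-0.0027  0.0064 -1.    ] F [-0.9  5.8 -0.2] op 0.298 gf 30.0 q [-26.  34.  99.   0.  47.  46.]
cradle x,y mm 11.703165876241705 -8.09846241249823 Fx_c 0.8520309144109574 M [1.55 0.03 0.24]
```

Emit:
{"op": "apply_moves", "data": {
  "rows": [
    {"x":0,"y":-10,"z":0,"rx":0,"ry":0,"rz":0,"claw":255},
    {"x":0,"y":-25,"z":0,"rx":0,"ry":0,"rz":0,"claw":255},
    {"x":0,"y":-25,"z":-50,"rx":0,"ry":0,"rz":0,"claw":255},
    {"x":0,"y":-25,"z":-110,"rx":0,"ry":0,"rz":0,"claw":255},
    {"x":-35,"y":-80,"z":-120,"rx":0,"ry":0,"rz":0,"claw":255},
    {"x":-35,"y":-140,"z":-120,"rx":0,"ry":0,"rz":0,"claw":255},
    {"x":-35,"y":-200,"z":-120,"rx":0,"ry":0,"rz":0,"claw":255},
    {"x":-35,"y":-260,"z":-120,"rx":0,"ry":0,"rz":0,"claw":255},
    {"x":-35,"y":-290,"z":-120,"rx":0,"ry":0,"rz":0,"claw":255},
    {"x":-35,"y":-290,"z":-120,"rx":0,"ry":0,"rz":0,"claw":255}
  ]
}}

```text
time_s: 32.98
position: [0.4094, 0.1285, 0.2499]
tcp_rot: [[0.954, 0.301, -0.0], [0.301, -0.954, 0.002], [0.0, -0.002, -1.0]]
force: [-0.6, -0.9, -2.6]
opening: 0.299
grasp_force: 30.0
```

```bash
python3 bulbs.py; python3 tp.py; python3 -c "
from h import *
goc(-24,281,.129)"
```

```text
scene n 153 px [247. 172.] cradle x -34.0 14.0 y 236.0 281.0 z 0.057
scene n 169 px [228. 186.] cradle x -61.0 -12.0 y 163.0 212.0 z 0.057
scene n 142 px [216. 249.] cradle x 6.0 42.0 y -31.0 4.0 z 0.049
scene n 146 px [222. 264.] cradle x 37.0 74.0 y -62.0 -29.0 z 0.049
side n 187 px [261. 164.] cradle x -37.0 16.0 y 235.0 281.0 z 0.058
side n 193 px [241. 178.] cradle x -62.0 -14.0 y 161.0 209.0 z 0.061
side n 173 px [226. 239.] cradle x 3.0 46.0 y -40.0 5.0 z 0.053
side n 158 px [232. 252.] cradle x 35.0 76.0 y -71.0 -29.0 z 0.052
t 33.08 pos [0.4111 0.1266 0.2499] yaw 17.33 tilt [ 0.001   0.0011 -1.    ] F [-0.5 -0.2 -1.6] op 0.3 gf 30.0 q [  2.  15. 109.   0.  56.  75.]
t 33.08 pos [0.4111 0.1266 0.2499] yaw 17.33 tilt [ 0.001   0.0011 -1.    ] F [-0.5 -0.2 -1.6] op 0.3 gf 30.0 q [  2.  15. 109.   0.  56.  75.]
cradle x,y mm -23.157404811829764 279.8884617038539 Fx_c -0.5573314271445756 M [ 0.   -0.02 -0.01]
xyz [ -1.   -1.  120.9] r [-0.01 -0.01  0.02] | t 33.08
```

Emit:
{"op": "apply_moves", "data": {
  "rows": [
    {"x":0,"y":-4,"z":50,"rx":0,"ry":0,"rz":0,"claw":255},
    {"x":0,"y":-4,"z":100,"rx":0,"ry":0,"rz":0,"claw":255},
    {"x":0,"y":-4,"z":118,"rx":0,"ry":0,"rz":0,"claw":255},
    {"x":0,"y":-4,"z":121,"rx":0,"ry":0,"rz":0,"claw":255},
    {"x":0,"y":-4,"z":121,"rx":0,"ry":0,"rz":0,"claw":255}
  ]
}}

```text
time_s: 33.7
position: [0.411, 0.1299, 0.1292]
tcp_rot: [[0.955, 0.295, 0.001], [0.295, -0.955, 0.002], [0.002, -0.001, -1.0]]
force: [-0.4, -0.1, -1.7]
opening: 0.297
grasp_force: 30.0
```

Emit:
{"op": "apply_moves", "data": {
  "rows": [
    {"x":0,"y":10,"z":0,"rx":0,"ry":0,"rz":0,"claw":255},
    {"x":0,"y":20,"z":0,"rx":0,"ry":0,"rz":0,"claw":255},
    {"x":0,"y":30,"z":0,"rx":0,"ry":0,"rz":0,"claw":255},
    {"x":0,"y":40,"z":0,"rx":0,"ry":0,"rz":0,"claw":255},
    {"x":0,"y":50,"z":0,"rx":0,"ry":0,"rz":0,"claw":255},
    {"x":0,"y":60,"z":0,"rx":0,"ry":0,"rz":0,"claw":255},
    {"x":0,"y":70,"z":0,"rx":0,"ry":0,"rz":0,"claw":255},
    {"x":0,"y":80,"z":0,"rx":0,"ry":0,"rz":0,"claw":255},
    {"x":0,"y":90,"z":0,"rx":0,"ry":0,"rz":0,"claw":255},
    {"x":0,"y":100,"z":0,"rx":0,"ry":0,"rz":0,"claw":255}
  ]
}}

```text
time_s: 34.95
position: [0.4398, 0.0344, 0.1286]
tcp_rot: [[0.955, 0.297, -0.0], [0.297, -0.955, 0.002], [0.0, -0.002, -1.0]]
force: [-0.6, 0.6, -2.2]
opening: 0.301
grasp_force: 30.0
```

```bash
python3 bulbs.py; python3 tp.py
```

```text
scene n 175 px [235. 193.] cradle x -34.0 13.0 y 149.0 201.0 z 0.057
scene n 190 px [215. 197.] cradle x -81.0 -31.0 y 114.0 163.0 z 0.056
scene n 149 px [216. 249.] cradle x 6.0 42.0 y -33.0 5.0 z 0.047
scene n 147 px [222. 264.] cradle x 38.0 76.0 y -63.0 -29.0 z 0.049
side n 210 px [248. 185.] cradle x -35.0 18.0 y 147.0 199.0 z 0.058
side n 217 px [226. 188.] cradle x -81.0 -34.0 y 110.0 162.0 z 0.06
side n 165 px [226. 239.] cradle x 4.0 43.0 y -36.0 4.0 z 0.054
side n 162 px [233. 253.] cradle x 36.0 81.0 y -71.0 -30.0 z 0.052
t 35.05 pos [0.4405 0.0338 0.1286] yaw 17.19 tilt [ 0.0012  0.001  -1.    ] F [-1.1  0.3 -3.2] op 0.296 gf 30.0 q [-10.  29. 114.   0.  37.  63.]
t 35.05 pos [0.4405 0.0338 0.1286] yaw 17.19 tilt [ 0.0012  0.001  -1.    ] F [-1.1  0.3 -3.2] op 0.296 gf 30.0 q [-10.  29. 114.   0.  37.  63.]
cradle x,y mm -22.509178882232973 182.54098049382185 Fx_c -0.9446655635592138 M [-0.01 -0.01  0.04]
```

Sweep 2 pushed bulb B to the left, to (-57,137). I'll shift the scraper to +x to bring B back toward the middle.

Emit:
{"op": "apply_moves", "data": {
  "rows": [
    {"x":7,"y":0,"z":0,"rx":0,"ry":0,"rz":0,"claw":255},
    {"x":14,"y":0,"z":0,"rx":0,"ry":0,"rz":0,"claw":255},
    {"x":21,"y":2,"z":0,"rx":0,"ry":0,"rz":0,"claw":255},
    {"x":28,"y":4,"z":0,"rx":0,"ry":0,"rz":0,"claw":255},
    {"x":34,"y":6,"z":0,"rx":0,"ry":0,"rz":0,"claw":255},
    {"x":34,"y":6,"z":0,"rx":0,"ry":0,"rz":0,"claw":255}
  ]
}}

```text
time_s: 35.8
position: [0.4748, 0.0392, 0.1287]
tcp_rot: [[0.955, 0.297, 0.001], [0.297, -0.955, 0.002], [0.002, -0.001, -1.0]]
force: [0.6, 0.7, -2.6]
opening: 0.298
grasp_force: 30.0
```

```bash
python3 bulbs.py; python3 tp.py
```

```text
scene n 184 px [236. 196.] cradle x -28.0 22.0 y 141.0 188.0 z 0.057
scene n 195 px [216. 201.] cradle x -70.0 -19.0 y 102.0 149.0 z 0.056
scene n 149 px [216. 249.] cradle x 5.0 44.0 y -32.0 4.0 z 0.048
scene n 139 px [222. 263.] cradle x 37.0 75.0 y -64.0 -31.0 z 0.051
side n 213 px [248. 187.] cradle x -32.0 23.0 y 138.0 183.0 z 0.057
side n 227 px [228. 192.] cradle x -74.0 -20.0 y 97.0 155.0 z 0.059
side n 165 px [226. 239.] cradle x 3.0 44.0 y -34.0 6.0 z 0.051
side n 160 px [232. 253.] cradle x 35.0 82.0 y -72.0 -28.0 z 0.051
t 35.9 pos [0.474  0.0392 0.1286] yaw 17.26 tilt [ 2.0e-04  1.5e-03 -1.0e+00] F [ 0.7  1.  -2.3] op 0.299 gf 30.0 q [ -9.  30. 109.   0.  40.  64.]
t 35.9 pos [0.474  0.0392 0.1286] yaw 17.26 tilt [ 2.0e-04  1.5e-03 -1.0e+00] F [ 0.7  1.  -2.3] op 0.299 gf 30.0 q [ -9.  30. 109.   0.  40.  64.]
cradle x,y mm 11.085497651951437 177.83575211802855 Fx_c 0.9348919336201337 M [-0.04 -0.01  0.  ]
```

Emit:
{"op": "apply_moves", "data": {
  "rows": [
    {"x":0,"y":0,"z":-50,"rx":0,"ry":0,"rz":0,"claw":255},
    {"x":0,"y":0,"z":-95,"rx":0,"ry":0,"rz":0,"claw":255},
    {"x":-20,"y":2,"z":-95,"rx":0,"ry":0,"rz":-1.7,"claw":255},
    {"x":-44,"y":3,"z":-95,"rx":0,"ry":0,"rz":-3.33,"claw":255},
    {"x":-44,"y":3,"z":-95,"rx":0,"ry":0,"rz":-3.33,"claw":255},
    {"x":-44,"y":3,"z":-95,"rx":0,"ry":0,"rz":-3.33,"claw":255}
  ]
}}

```text
time_s: 36.65
position: [0.4336, 0.0231, 0.2238]
tcp_rot: [[0.798, 0.603, 0.002], [0.603, -0.798, 0.002], [0.002, -0.0, -1.0]]
force: [-0.2, -0.0, -1.7]
opening: 0.301
grasp_force: 30.0
```

```bash
python3 bulbs.py; python3 tp.py
```

```text
scene n 184 px [236. 195.] cradle x -28.0 23.0 y 141.0 188.0 z 0.056
scene n 195 px [216. 201.] cradle x -69.0 -20.0 y 100.0 150.0 z 0.057
scene n 144 px [217. 249.] cradle x 5.0 43.0 y -32.0 4.0 z 0.05
scene n 150 px [223. 264.] cradle x 38.0 75.0 y -63.0 -29.0 z 0.05
side n 216 px [249. 187.] cradle x -30.0 23.0 y 139.0 185.0 z 0.058
side n 224 px [228. 192.] cradle x -74.0 -20.0 y 98.0 148.0 z 0.059
side n 155 px [226. 238.] cradle x 5.0 42.0 y -35.0 5.0 z 0.053
side n 161 px [232. 253.] cradle x 35.0 76.0 y -70.0 -28.0 z 0.051
t 36.75 pos [0.4338 0.0232 0.2237] yaw 37.17 tilt [ 0.0013  0.0016 -1.    ] F [-0.1 -0.7 -2.3] op 0.3 gf 30.0 q [-12.  18. 110.   0.  52.  41.]
t 36.75 pos [0.4338 0.0232 0.2237] yaw 37.17 tilt [ 0.0013  0.0016 -1.    ] F [-0.1 -0.7 -2.3] op 0.3 gf 30.0 q [-12.  18. 110.   0.  52.  41.]
cradle x,y mm -32.05911829808134 174.39361801072732 Fx_c -0.2609816398136913 M [-0.07 -0.05 -0.07]
```

Emit:
{"op": "apply_moves", "data": {
  "rows": [
    {"x":-2,"y":-2,"z":45,"rx":0,"ry":0,"rz":0,"claw":255},
    {"x":-2,"y":-2,"z":85,"rx":0,"ry":0,"rz":0,"claw":255},
    {"x":-2,"y":-2,"z":95,"rx":0,"ry":0,"rz":0,"claw":255},
    {"x":-2,"y":-2,"z":95,"rx":0,"ry":0,"rz":0,"claw":255},
    {"x":-2,"y":10,"z":95,"rx":0,"ry":0,"rz":0,"claw":255},
    {"x":-2,"y":20,"z":95,"rx":0,"ry":0,"rz":0,"claw":255},
    {"x":-2,"y":30,"z":95,"rx":0,"ry":0,"rz":0,"claw":255},
    {"x":-2,"y":40,"z":95,"rx":0,"ry":0,"rz":0,"claw":255},
    {"x":-2,"y":50,"z":95,"rx":0,"ry":0,"rz":0,"claw":255},
    {"x":-2,"y":60,"z":95,"rx":0,"ry":0,"rz":0,"claw":255}
  ]
}}

```text
time_s: 38.0
position: [0.4675, -0.026, 0.1285]
tcp_rot: [[0.796, 0.605, -0.001], [0.605, -0.796, 0.002], [0.001, -0.002, -1.0]]
force: [-1.4, 1.4, -1.1]
opening: 0.295
grasp_force: 30.0
```

```bash
python3 bulbs.py; python3 tp.py
```

```text
scene n 203 px [234. 210.] cradle x -13.0 38.0 y 91.0 140.0 z 0.055
scene n 200 px [212. 212.] cradle x -62.0 -11.0 y 62.0 110.0 z 0.056
scene n 147 px [217. 249.] cradle x 5.0 43.0 y -31.0 5.0 z 0.05
scene n 144 px [222. 264.] cradle x 37.0 75.0 y -63.0 -29.0 z 0.049
side n 242 px [223. 204.] cradle x -62.0 -9.0 y 56.0 104.0 z 0.057
side n 229 px [246. 202.] cradle x -14.0 38.0 y 87.0 136.0 z 0.06
side n 167 px [226. 239.] cradle x 4.0 44.0 y -33.0 5.0 z 0.051
side n 157 px [232. 252.] cradle x 35.0 76.0 y -71.0 -30.0 z 0.051
t 38.1 pos [ 0.469  -0.0269  0.1286] yaw 37.19 tilt [ 2.4e-03  6.0e-04 -1.0e+00] F [-0.3  1.  -1.9] op 0.299 gf 30.0 q [-17.  30. 110.   0.  40.  36.]
t 38.1 pos [ 0.469  -0.0269  0.1286] yaw 37.19 tilt [ 2.4e-03  6.0e-04 -1.0e+00] F [-0.3  1.  -1.9] op 0.299 gf 30.0 q [-17.  30. 110.   0.  40.  36.]
cradle x,y mm -13.225522527201717 116.14391378844383 Fx_c -0.010525737875432595 M [-0.02 -0.08 -0.01]
```

Emit:
{"op": "apply_moves", "data": {
  "rows": [
    {"x":-1,"y":10,"z":0,"rx":0,"ry":0,"rz":0,"claw":255},
    {"x":-2,"y":20,"z":0,"rx":0,"ry":0,"rz":0,"claw":255},
    {"x":-3,"y":30,"z":0,"rx":0,"ry":0,"rz":0,"claw":255},
    {"x":-5,"y":40,"z":0,"rx":0,"ry":0,"rz":0,"claw":255},
    {"x":-6,"y":50,"z":0,"rx":0,"ry":0,"rz":0,"claw":255},
    {"x":-7,"y":60,"z":0,"rx":0,"ry":0,"rz":0,"claw":255},
    {"x":-9,"y":70,"z":0,"rx":0,"ry":0,"rz":0,"claw":255}
  ]
}}

```text
time_s: 38.98
position: [0.503, -0.0873, 0.1284]
tcp_rot: [[0.796, 0.605, 0.0], [0.605, -0.796, 0.002], [0.001, -0.001, -1.0]]
force: [-1.1, 1.4, -2.5]
opening: 0.297
grasp_force: 30.0
```

```bash
python3 bulbs.py; python3 tp.py
```

```text
scene n 234 px [229. 231.] cradle x 1.0 55.0 y 21.0 72.0 z 0.056
scene n 236 px [206. 233.] cradle x -44.0 5.0 y -8.0 42.0 z 0.055
scene n 144 px [217. 249.] cradle x 5.0 42.0 y -32.0 4.0 z 0.049
scene n 139 px [222. 264.] cradle x 38.0 75.0 y -63.0 -31.0 z 0.05
side n 263 px [216. 224.] cradle x -46.0 4.0 y -13.0 39.0 z 0.059
side n 260 px [239. 223.] cradle x 3.0 56.0 y 16.0 66.0 z 0.058
side n 167 px [226. 239.] cradle x 3.0 44.0 y -35.0 5.0 z 0.051
side n 156 px [232. 252.] cradle x 36.0 82.0 y -72.0 -30.0 z 0.054
t 39.08 pos [ 0.5039 -0.0882  0.1285] yaw 37.18 tilt [ 2.1e-03  4.0e-04 -1.0e+00] F [ 0.4 -0.7 -1.7] op 0.302 gf 30.0 q [-22.  32. 104.   0.  43.  30.]
t 39.08 pos [ 0.5039 -0.0882  0.1285] yaw 37.18 tilt [ 2.1e-03  4.0e-04 -1.0e+00] F [ 0.4 -0.7 -1.7] op 0.302 gf 30.0 q [-22.  32. 104.   0.  43.  30.]
cradle x,y mm 1.9654875084518242 47.221499869801924 Fx_c 0.16672155986249268 M [-0.05 -0.02 -0.  ]
```

Emit:
{"op": "apply_moves", "data": {
  "rows": [
    {"x":-1,"y":3,"z":0,"rx":0,"ry":0,"rz":0.8,"claw":255},
    {"x":-2,"y":6,"z":0,"rx":0,"ry":0,"rz":1.6,"claw":255},
    {"x":-3,"y":9,"z":0,"rx":0,"ry":0,"rz":2.4,"claw":255},
    {"x":-5,"y":13,"z":0,"rx":0,"ry":0,"rz":3.3,"claw":255},
    {"x":-6,"y":16,"z":0,"rx":0,"ry":0,"rz":3.3,"claw":255},
    {"x":-6,"y":16,"z":0,"rx":0,"ry":0,"rz":3.3,"claw":255}
  ]
}}

```text
time_s: 39.83
position: [0.5074, -0.1033, 0.1283]
tcp_rot: [[0.954, 0.301, -0.0], [0.301, -0.954, 0.002], [0.0, -0.002, -1.0]]
force: [-0.9, 1.2, -3.3]
opening: 0.297
grasp_force: 30.0
```

```bash
python3 bulbs.py; python3 tp.py
```

```text
scene n 238 px [200. 236.] cradle x -57.0 -7.0 y -22.0 26.0 z 0.058
scene n 251 px [220. 238.] cradle x -6.0 44.0 y -4.0 46.0 z 0.056
scene n 150 px [208. 252.] cradle x -11.0 28.0 y -49.0 -12.0 z 0.051
scene n 144 px [220. 263.] cradle x 31.0 71.0 y -63.0 -31.0 z 0.05
side n 541 px [220. 227.] cradle x -57.0 45.0 y -25.0 45.0 z 0.061
side n 168 px [217. 241.] cradle x -14.0 28.0 y -51.0 -11.0 z 0.048
side n 153 px [230. 252.] cradle x 29.0 76.0 y -72.0 -32.0 z 0.052
t 39.92 pos [ 0.5075 -0.1032  0.1283] yaw 17.47 tilt [-1.0e-04  1.6e-03 -1.0e+00] F [-1.1  0.9 -3.8] op 0.297 gf 30.0 q [-24.  33. 104.   0.  44.  49.]
t 39.92 pos [ 0.5075 -0.1032  0.1283] yaw 17.47 tilt [-1.0e-04  1.6e-03 -1.0e+00] F [-1.1  0.9 -3.8] op 0.297 gf 30.0 q [-24.  33. 104.   0.  44.  49.]
cradle x,y mm 0.9625951936683141 31.85635900871589 Fx_c -0.7710485094518265 M [0.2  0.21 0.02]
```

Emit:
{"op": "apply_moves", "data": {
  "rows": [
    {"x":0,"y":-10,"z":0,"rx":0,"ry":0,"rz":0,"claw":255},
    {"x":0,"y":-30,"z":0,"rx":0,"ry":0,"rz":0,"claw":255},
    {"x":0,"y":-40,"z":-40,"rx":0,"ry":0,"rz":0,"claw":255},
    {"x":0,"y":-60,"z":-90,"rx":0,"ry":0,"rz":0,"claw":255},
    {"x":0,"y":-90,"z":-130,"rx":0,"ry":0,"rz":0,"claw":255},
    {"x":0,"y":-90,"z":-130,"rx":0,"ry":0,"rz":0,"claw":255}
  ]
}}

```text
time_s: 40.67
position: [0.4808, -0.0151, 0.2615]
tcp_rot: [[0.953, 0.303, 0.006], [0.303, -0.953, 0.001], [0.006, 0.001, -1.0]]
force: [-0.9, -0.4, -3.1]
opening: 0.298
grasp_force: 30.0
```

```bash
python3 bulbs.py; python3 -c "
from h import *
go(.4598,.2873,.255,2.24)"
```

```text
scene n 239 px [200. 236.] cradle x -57.0 -6.0 y -21.0 28.0 z 0.057
scene n 235 px [221. 238.] cradle x -5.0 45.0 y -5.0 46.0 z 0.056
scene n 148 px [207. 252.] cradle x -11.0 25.0 y -50.0 -13.0 z 0.048
scene n 142 px [220. 263.] cradle x 33.0 69.0 y -68.0 -29.0 z 0.049
side n 514 px [220. 227.] cradle x -58.0 46.0 y -22.0 42.0 z 0.062
side n 169 px [217. 241.] cradle x -14.0 26.0 y -52.0 -10.0 z 0.052
side n 156 px [230. 252.] cradle x 31.0 76.0 y -71.0 -29.0 z 0.051
t 40.77 pos [ 0.4799 -0.0165  0.2585] yaw 17.53 tilt [ 4.0e-04  1.3e-03 -1.0e+00] F [-1.   0.9 -2.3] op 0.295 gf 30.0 q [-15.  18. 102.   0.  60.  57.]
xyz [  72.3 -295.7    3.9] r [-0.01 -0.01  2.55] | t 40.77
```

Emit:
{"op": "apply_moves", "data": {
  "rows": [
    {"x":40,"y":-50,"z":0,"rx":0,"ry":0,"rz":1.5,"claw":255},
    {"x":60,"y":-110,"z":0,"rx":0,"ry":0,"rz":2.55,"claw":255},
    {"x":72,"y":-170,"z":0,"rx":0,"ry":0,"rz":2.55,"claw":255},
    {"x":72,"y":-230,"z":0,"rx":0,"ry":0,"rz":2.55,"claw":255},
    {"x":72,"y":-280,"z":0,"rx":0,"ry":0,"rz":2.55,"claw":255},
    {"x":72,"y":-296,"z":0,"rx":0,"ry":0,"rz":2.55,"claw":255},
    {"x":72,"y":-296,"z":0,"rx":0,"ry":0,"rz":2.55,"claw":255},
    {"x":72,"y":-296,"z":0,"rx":0,"ry":0,"rz":2.55,"claw":255}
  ]
}}

```text
time_s: 41.78
position: [0.4611, 0.285, 0.2583]
tcp_rot: [[0.999, 0.036, -0.001], [0.036, -0.999, 0.0], [-0.001, -0.0, -1.0]]
force: [0.3, -0.4, -2.1]
opening: 0.296
grasp_force: 30.0
```

```bash
python3 -c "
from h import *
st();go(.4598,.2873,.138,2.24)"
```

```text
t 41.77 pos [0.4611 0.285  0.2583] yaw 2.04 tilt [-1.1e-03  4.0e-04 -1.0e+00] F [ 0.3 -0.4 -2.1] op 0.296 gf 30.0 q [ 20.  23.  93.   0.  64. 108.]
xyz [ -1.1  -2.3 120.3] r [-0.    0.01 -0.03] | t 41.77
```

Emit:
{"op": "apply_moves", "data": {
  "rows": [
    {"x":-1,"y":-2,"z":50,"rx":0,"ry":0,"rz":0,"claw":255},
    {"x":-1,"y":-2,"z":100,"rx":0,"ry":0,"rz":0,"claw":255},
    {"x":-1,"y":-2,"z":116,"rx":0,"ry":0,"rz":0,"claw":255},
    {"x":-1,"y":-2,"z":120,"rx":0,"ry":0,"rz":0,"claw":255},
    {"x":-1,"y":-2,"z":122,"rx":0,"ry":0,"rz":0,"claw":255},
    {"x":-1,"y":-2,"z":124,"rx":0,"ry":0,"rz":0,"claw":255},
    {"x":-1,"y":-2,"z":124,"rx":0,"ry":0,"rz":0,"claw":255}
  ]
}}

```text
time_s: 42.65
position: [0.46, 0.289, 0.136]
tcp_rot: [[0.999, 0.037, 0.002], [0.037, -0.999, 0.002], [0.002, -0.002, -1.0]]
force: [-0.3, -0.6, -2.4]
opening: 0.298
grasp_force: 30.0
```

Emit:
{"op": "apply_moves", "data": {
  "rows": [
    {"x":0,"y":0,"z":1.5,"rx":0,"ry":0,"rz":0,"claw":255},
    {"x":0,"y":0,"z":2.5,"rx":0,"ry":0,"rz":0,"claw":255},
    {"x":0,"y":0,"z":2.5,"rx":0,"ry":0,"rz":0,"claw":255}
  ]
}}

```text
time_s: 43.02
position: [0.46, 0.2889, 0.1338]
tcp_rot: [[0.999, 0.037, 0.001], [0.037, -0.999, 0.002], [0.001, -0.002, -1.0]]
force: [-0.5, -0.0, 5.5]
opening: 0.298
grasp_force: 30.0
```

Contact with the board. I'll release and rise.

Emit:
{"op": "apply_moves", "data": {
  "rows": [
    {"x":0,"y":0,"z":0,"rx":0,"ry":0,"rz":0,"claw":140},
    {"x":0,"y":0,"z":0,"rx":0,"ry":0,"rz":0,"claw":80},
    {"x":0,"y":0,"z":0,"rx":0,"ry":0,"rz":0,"claw":70},
    {"x":0,"y":0,"z":0,"rx":0,"ry":0,"rz":0,"claw":70},
    {"x":0,"y":0,"z":-40,"rx":0,"ry":0,"rz":0,"claw":70},
    {"x":0,"y":0,"z":-90,"rx":0,"ry":0,"rz":0,"claw":70},
    {"x":0,"y":20,"z":-150,"rx":0,"ry":0,"rz":0,"claw":70},
    {"x":-20,"y":80,"z":-180,"rx":0,"ry":0,"rz":0,"claw":70},
    {"x":-40,"y":140,"z":-180,"rx":0,"ry":0,"rz":0,"claw":70},
    {"x":-40,"y":160,"z":-180,"rx":0,"ry":0,"rz":0,"claw":70}
  ]
}}

```text
time_s: 44.28
position: [0.4239, 0.125, 0.3129]
tcp_rot: [[0.999, 0.036, 0.0], [0.036, -0.999, 0.001], [0.0, -0.001, -1.0]]
force: [0.2, 0.1, -0.5]
opening: 0.726
grasp_force: 0.0
```

```bash
python3 - <<'E'
from h import *
im,d=capture('scene'); save('fin',cv2.resize(im[60:330,120:430],None,fx=2.2,fy=2.2,interpolation=2))
st()
E
python3 bulbs.py
```

```text
t 44.33 pos [0.4244 0.1231 0.3127] yaw 1.98 tilt [-0.     -0.0011 -1.    ] F [-0.  -0.5  0. ] op 0.728 gf 0.0 q [  2.  11. 102.  -0.  67.  90.]
scene n 238 px [200. 236.] cradle x -56.0 -8.0 y -22.0 29.0 z 0.057
scene n 240 px [220. 238.] cradle x -5.0 44.0 y -5.0 43.0 z 0.055
scene n 144 px [208. 252.] cradle x -10.0 25.0 y -49.0 -13.0 z 0.049
scene n 153 px [221. 263.] cradle x 31.0 71.0 y -63.0 -31.0 z 0.051
side n 263 px [209. 226.] cradle x -56.0 -8.0 y -24.0 31.0 z 0.058
side n 261 px [231. 228.] cradle x -8.0 46.0 y -9.0 41.0 z 0.06
side n 172 px [217. 241.] cradle x -13.0 27.0 y -52.0 -11.0 z 0.05
side n 157 px [230. 252.] cradle x 30.0 71.0 y -72.0 -28.0 z 0.049
t 44.42 pos [0.4255 0.1262 0.3125] yaw 1.95 tilt [ 5.0e-04  2.2e-03 -1.0e+00] F [-0.5  0.3  0.9] op 0.726 gf 0.0 q [  2.  11. 102.   0.  67.  90.]
```

View pics/fin.png

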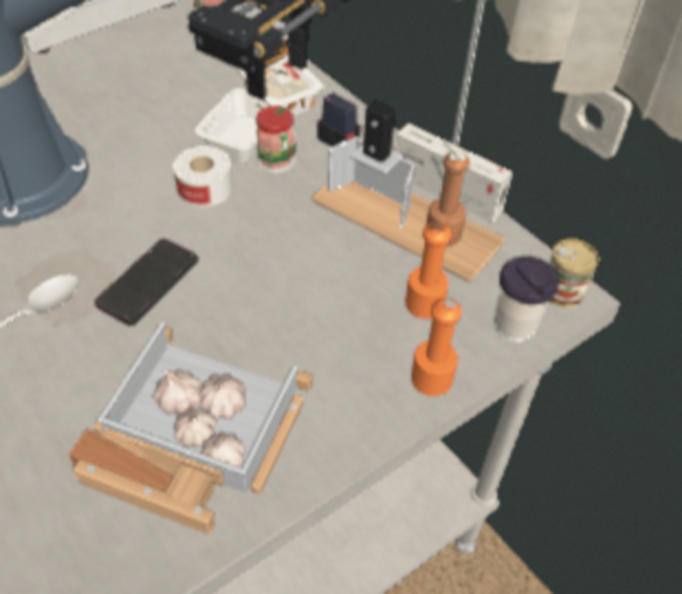

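All four bulbs are in the pan, the wedge is against the end stop at (172,480), and the pestle and scraper stand upright on the board.

```bash
python3 -c "
from h import *
print(hand_in())"
```

```text
the job is handed in; nothing more can be done
None
```

I handed the job in at about 44 s of the 184 s limit: the wedge is home (tail measured within 1 mm of its place), all four garlic bulbs are in the pan, and the pestle and scraper stand upright on the board; the hand-in gave no verdict.

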